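# Scrub the sample jars and set them out to dry

## Robot

A 7-joint arm with a two-finger parallel gripper is mounted at the origin on a cart in front of the work surface, level with it; the furniture and walls round the work are solid. World frame = base frame: x ahead of the robot, y to its left, z up, the work surface at z = 0. Lengths are in m, angles in rad, forces in N, time in s.
With the tool pointing down it reaches from about 0.425 to 0.925 m from the base axis. Payload 6.8 kg.
Tool frame: the origin (TCP) lies at the very end of the fingers, on their centre line; the grasp point (between the pads) lies 19 mm behind it; z points along the fingers, y is the line along which they close (so a half turn about z gives the same grasp; the last joint's range is limited). The gripper opens to 85 mm and grips with 20 to 120 N. Pads are 22 mm wide; open, the fingers measure 114 mm over their backs; the gripper's body (76 mm by 85 mm) begins 54 mm behind the grasp point. The pads swing forward as they close: fully open they stand 13 mm farther back than shut.
Start: joints at [-1.4, 0.477, 0.022, 1.555, -0.011, 1.109, -0.083], TCP at [0.186, 0.649, 0.231] pointing down, gripper open.
Joint ranges: [-2.96, 2.96], [-0.34, 2.1], [-1.41, 1.46], [0.24, 2.44], [-1.37, 4.51], [0.17, 1.92], [-2.96, 2.96]. Speed limits (rad/s): [2.39, 2.39, 3.14, 3.14, 3.14, 3.14, 3.14].

## Interface

Orientations are given as a unit quaternion [w, x, y, z].
In Python, from station import bot gives the robot as it stands.
- The arm moves only by the tool jog_arm, never from a script. Its argument "motion" is a list of rows, each a list of 7 numbers: the turn, a rotation vector about the tool's x, y, z in rad, then the shift along the tool's x, y, z in mm, then the finger opening in mm, from 0 to 85.4. A call has 1 to 10 rows; each row is the pose to reach, as a shift and turn from the pose commanded when the call began, along the tool's axes at that moment; what a row does not reach only later rows make up. A row lasts 1/8 s, in which the tool goes at most 62.5 mm and 10.7 degrees, less where a joint would pass 70% of its speed; a pose out of reach is approached as far as the arm can. A call with a gripper value outside its range is refused whole. The fingers move at their own pace and stop on an object; "grip_force" is the grip in N (left out, the last holds). Time passes only in rows, so rows that repeat a pose let the fingers close. It gives the time, the measured TCP pose, the force, the opening and the grip force at its end, in the units of the state.
- bot.get_obs(): the state, without advancing time (a new reading comes with each control period).
- bot.read_camera(name): name is "scene" or "top"; returns a dict with "pixels" (420x560x3 uint8, red, green, blue), "camera_matrix" (3x3 intrinsics, pixels), "T" (4x4, takes a point from camera to world coordinates). Camera axes: x right, y down, z forward; pixel columns grow to the right and rows downward; lengths in m; the calibration is good to about 2 mm. A picture is of the moment at which its call begins. There is no depth.
- bot.hand_in(): hands the job in; it is judged then, once.
Trained networks look in a picture, given as the dict that the camera call returned (one of the last four; its "shot" number tells which), for a name from the list of things; names that differ only in an ending like _2 or _b are one class to them, and where a whole thing is asked for, a point or a joint stands for the part that bears it (a point fixed in the world has none). Each returns a list of dicts, best first, with "score" (0 to 1); they miss things now and then, are a little off and sometimes report something else, mostly with a low value. They report only what shows in the picture. A call takes as long as a camera call. They do not tell look-alikes from the thing itself.
- bot.spot_in(thing, picture): "xy" ([column, row] in pixels, amid what is visible of it).
- bot.tip_of(thing, picture): "xy" ([column, row] in pixels: a listed point, or the origin of a listed thing).
The state is a dict: "t": time; "q": joint angles; "joint_vel": joint speeds; "joint_torque": joint torques, N m; "eef_pos": TCP position; "tool_rot": TCP orientation; "contact_force": force on the tool from outside, world axes, zero at the start; "torque": the same for the moment, N m; "gripper_width": opening from 0.0 (shut) to 1.0 (fully open); "grasp_force": force on a finger pad.
Only numpy, scipy, OpenCV 4.12 (cv2) and the standard library are available. Lean on these libraries where they do the work, as an engineer would, in place of code of your own. Each camera call takes 0.05 s, during which the arm holds its last target. There are 200 camera calls.

## Task

Open the drain valve of the wash tray fully, then scrub every jar where it stands in the tray with the long brush, cleanest jar first so that dirt is not carried over (blue, then yellow, then red; one of them may be missing): push the brush down to the bottom of the jar, draw it up to near the mouth and push it down to the bottom again. Then put the brush back upright in its stand, stand all the jars upright on the drying mat and close the valve fully. Leave the other bottles and the flask alone.

Things in the scene. Friction and masses are not known exactly. Their poses are not given: they have to be found in the camera images.
- wash_tray: steel wash tray on legs, fixed to the worktop, 98 (x) x 226 (y) mm, floor 45 mm above the worktop, rim 12 mm above the floor (rim top 57 mm above the worktop). Origin under its centre on the worktop; the jars start in a row along its y, about 72 mm apart. On its -x side (towards the robot) a brass drain pipe 28 mm above the worktop runs out along -x over a white drip dish 14 mm high, with the ball valve at x = -85, y = -20 mm.
- drain_lever (a joint): angle of the red quarter-turn lever on the drain valve, rad: 0 closed (lever across the pipe, pointing along the tray's +y), 1.571 fully open (lever along the pipe, pointing along the tray's -x, to the robot); grows anticlockwise seen from above. Hinge axis vertical; stays where it is left; about 0.12 N m of friction, hard stops at both ends. It may start a little off fully closed.
- lever_grip (a point): point on the lever to grip, on the middle of the bar 54 mm from the hinge axis. The bar is 12 mm wide, 14 mm high (54 to 68 mm above the worktop) and reaches 70 mm from the axis; y of this frame points along the bar outwards, z up.
- lever_hinge (a point): hinge axis of the lever at the height of the bar's middle (61 mm above the worktop).
- jar_blue: blue translucent open jar (the cleanest), loose, 90 g, outer diameter 54 mm, height 90 mm, wall 3.5 mm, bottom 5 mm thick; origin at the centre of its underside, z up through the mouth. It can be gripped round the outside from above.
- jar_yellow: yellow translucent open jar, the same in all else as jar_blue.
- jar_red: red translucent open jar (the dirtiest), the same in all else as jar_blue.
- brush: long brush standing upright in its stand, loose, 70 g, 191 mm long; origin at the centre of its flat lower end, z up along it to the handle. Bristle head from 0 to 85 mm (33 mm over the bristles, which give; stiff core 22 mm in diameter), thin stem, round blue handle 16 mm in diameter from 118 to 176 mm, ball of 22 mm at the top end (centre at 180 mm).
- brush_tip (a point): the brush's lower end (the same point as its origin).
- brush_handle (a point): point on the brush's axis in the upper half of the handle, 156 mm above the lower end: the place to grip it from above.
- brush_stand: white brush stand, fixed: a disc foot 76 mm in diameter and an upright cup, outer diameter 44 mm, bore 38 mm, mouth 66 mm above the worktop, cup floor 10 mm above the worktop. Origin at the centre of its underside, z up. The brush stands loosely in the cup on its floor.
- drying_mat: teal ribbed drying mat, fixed, 95 (x) x 225 (y) x 3 mm; origin at the centre of its underside, long side along its y. The jars fit in a row along y, 72 mm apart.
- wash_bottle: bystander: white squeeze bottle with red cap and swan neck, 64x94x182 mm; origin near the centre of its underside. Leave it where it stands.
- erlenmeyer: bystander: conical flask with cork, 62x62x118 mm; origin at the centre of its underside. Leave it where it stands.
- white_bottle: bystander: white bottle with blue cap, 60x60x140 mm; origin at the centre of its underside. Leave it where it stands.
Not all that is in view belongs to the job. What is shaped like the jar_blue but green is not meant.

How it is judged:
By the outcome, as a careful person would: the job done as asked, in the order asked, and still so for the second after the job is handed in, with the robot touching nothing.
Of jar_blue, jar_yellow, jar_red only 2 to 3 are there at a start; the rules pass over those that are not, and their reading is None.
At some moment in a run one of jar_blue, jar_yellow, jar_red may be knocked a few centimetres aside while the robot is not near it.
It also fails if it takes over 210 s, if anything falls off the work surface, if the arm or the gripper's body presses on something with over 40 N, if the wrist force passes 120 N, or if a joint passes its speed limit or range.

## Working session

There is one attempt and no reset: what is moved stays moved. The work goes in short steps, Python scripts to look and compute and a tool call to move; the robot and the scene stay as the last step left them, time stands still between calls to the robot, and variables do not carry over. Pictures are saved under pics/ and viewed, at most 16 in all, crops included, and the job is handed in when it is done.

Besides the shell and the picture viewer there is one more tool, called after ">>>" by a JSON object that holds its "fn" and its "kwargs". jog_arm: Moves the arm, as the interface text tells. Its arguments: {"type":"object","properties":{"motion":{"type":"array"},"grip_force":{"type":"number"}},"required":["motion"]}

```bash
mkdir -p pics; ls; cat > h.py <<'E'
import numpy as np,cv2
from station import bot
from scipy.spatial.transform import Rotation as R
def ray(p,uv):
    K=np.array(p["camera_matrix"]);T=np.array(p["T"])
    d=T[:3,:3]@np.linalg.solve(K,[uv[0],uv[1],1.]);return T[:3,3],d
def onz(p,uv,z):
    o,d=ray(p,uv);return o+d*(z-o[2])/d[2]
def proj(p,X):
    K=np.array(p["camera_matrix"]);T=np.array(p["T"])
    c=T[:3,:3].T@(np.array(X)-T[:3,3]);u=K@c;return u[:2]/u[2]
def tri(ps,uvs):
    A=np.zeros((3,3));b=np.zeros(3)
    for p,u in zip(ps,uvs):
        o,d=ray(p,u);d/=np.linalg.norm(d);M=np.eye(3)-np.outer(d,d);A+=M;b+=M@o
    return np.linalg.solve(A,b)
def save(p,n):cv2.imwrite("pics/"+n,p["pixels"][:,:,::-1])
def st():
    o=bot.get_obs();q=o["tool_rot"];r=R.from_quat([q[1],q[2],q[3],q[0]])
    return o,r
E
python3 - <<'E'
from h import *
np.set_printoptions(precision=4,suppress=True)
o,r=st();print(o["t"],o["eef_pos"],r.as_matrix())
s=bot.read_camera("scene");t=bot.read_camera("top");save(s,"s0.png");save(t,"t0.png")
print(s["T"],t["T"],t["camera_matrix"])
for n in "jar_blue jar_yellow jar_red brush_tip brush_handle brush_stand lever_grip lever_hinge wash_tray drying_mat wash_bottle erlenmeyer white_bottle".split():
    for nm,p in(("s",s),("t",t)):
        print(n,nm,[(np.round(d["xy"]),round(d["score"],2)) for d in bot.tip_of(n,p)[:4]])
E
```

```text
pics
0.0 [0.1856 0.6484 0.2303] [[-0.9614  0.2752 -0.0004]
 [ 0.2752  0.9614 -0.0018]
 [-0.0001 -0.0018 -1.    ]]
[[ 0.7073 -0.3972  0.5847  0.1168]
 [-0.7068 -0.4079  0.5779 -0.249 ]
 [ 0.0089 -0.8221 -0.5693  0.6031]
 [ 0.      0.      0.      1.    ]] [[-0.0166 -0.9956  0.0925  0.5427]
 [-0.9995  0.0139 -0.0294  0.2297]
 [ 0.0279 -0.0929 -0.9953  0.9839]
 [ 0.      0.      0.      1.    ]] [[438.9479   0.     285.6976]
 [  0.     438.9479 211.0179]
 [  0.       0.       1.    ]]
jar_blue s [(array([251., 225.]), 0.83), (array([405., 272.]), 0.75)]
jar_blue t [(array([247., 241.]), 0.84), (array([373., 161.]), 0.82), (array([288., 284.]), 0.42), (array([204., 179.]), 0.23)]
jar_yellow s []
jar_yellow t []
jar_red s [(array([295., 259.]), 0.73)]
jar_red t [(array([312., 244.]), 0.6)]
brush_tip s []
brush_tip t [(array([330., 182.]), 0.92), (array([326., 190.]), 0.21)]
brush_handle s [(array([360., 192.]), 0.84)]
brush_handle t [(array([337., 177.]), 0.76), (array([327., 187.]), 0.71)]
brush_stand s [(array([353., 256.]), 0.78), (array([266., 203.]), 0.41)]
brush_stand t [(array([263., 288.]), 0.74), (array([326., 186.]), 0.67)]
lever_grip s [(array([225., 249.]), 0.69), (array([266., 199.]), 0.58)]
lever_grip t [(array([261., 291.]), 0.8)]
lever_hinge s [(array([246., 266.]), 0.88)]
lever_hinge t [(array([291., 285.]), 0.72)]
wash_tray s [(array([271., 262.]), 0.61)]
wash_tray t [(array([280., 244.]), 0.85)]
drying_mat s [(array([180., 228.]), 0.96)]
drying_mat t [(array([179., 278.]), 0.67), (array([267., 171.]), 0.51)]
wash_bottle s [(array([310., 221.]), 0.94)]
wash_bottle t [(array([263., 174.]), 0.8), (array([335., 176.]), 0.21)]
erlenmeyer s [(array([267., 202.]), 0.71)]
erlenmeyer t [(array([206., 179.]), 0.62)]
white_bottle s [(array([343., 223.]), 0.56)]
white_bottle t [(array([288., 153.]), 0.7)]
```

View pics/s0.png

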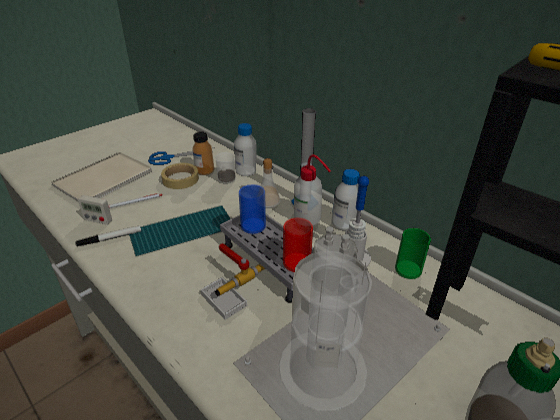

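View pics/t0.png

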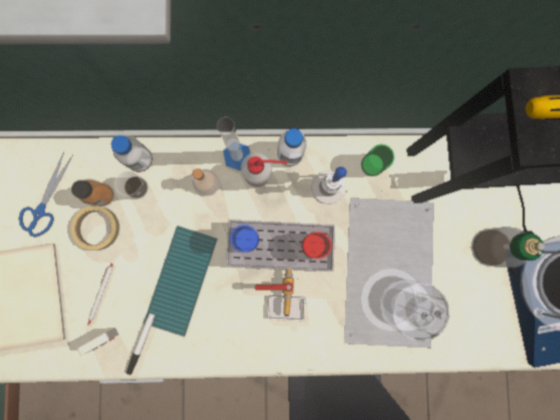

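The scene shows a blue jar (top view about 245,238) and a red jar (316,245) in the tray, with no yellow one. The green look-alike is at 378,160 and the brush in its stand at 330,183. The lever is red, from 291,285 to 257,287, and the teal mat is centred near 181,280.

```bash
cat > m.py <<'E'
from h import *
np.set_printoptions(precision=4,suppress=True)
s=bot.read_camera("scene");t=bot.read_camera("top")
hsv=lambda p:cv2.cvtColor(p["pixels"],cv2.COLOR_RGB2HSV)
def comps(p,lo,hi,mn):
    m=cv2.inRange(hsv(p),lo,hi);n,l,S,C=cv2.connectedComponentsWithStats(m)
    return [(S[i],C[i],cv2.minAreaRect(np.argwhere(l==i)[:,::-1].astype(np.float32))) for i in range(1,n) if S[i][4]>mn]
E
python3 - <<'E'
from m import *
def b(n,p,k=0):
    d=bot.tip_of(n,p);return d[k]["xy"] if len(d)>k else None
for n in["jar_blue","jar_red","brush_handle","lever_grip","lever_hinge","wash_tray","drying_mat","brush_tip","wash_bottle","white_bottle","erlenmeyer","brush_stand"]:
    a,c=b(n,s),b(n,t)
    z={"jar":.045,"bru":.156,"lev":.061}.get(n[:3],0)
    if n=="brush_handle":z=.166
    if n=="brush_tip":z=.01
    if n=="brush_stand":z=0
    print(n, "s",onz(s,a,z) if a is not None else 0,"t",onz(t,c,z) if c is not None else 0, tri([s,t],[a,c]) if a is not None and c is not None else 0)
print("mat");
for x in comps(t,(80,90,40),(98,255,255),300): print(x[1],x[2],[onz(t,q,.003)[:2] for q in cv2.boxPoints(x[2])],onz(t,x[2][0],.003))
print("blue top")
for x in comps(t,(108,120,60),(130,255,255),60): print(x[0],x[1],x[2])
print("red top")
for m in((0,150,80),(6,255,255)),((172,150,80),(180,255,255)):
  for x in comps(t,*m,40): print(x[0],x[1],x[2],[onz(t,q,.061)[:2] for q in cv2.boxPoints(x[2])])
print("start tcp px",proj(t,[.186,.649,.231]),proj(s,[.186,.649,.231]))
cv2.imwrite("pics/c1.png",cv2.resize(t["pixels"][130:325,130:400,::-1],None,fx=2.9,fy=2.9,interpolation=cv2.INTER_CUBIC))
E
```

```text
jar_blue s [ 0.6866 -0.0147  0.045 ] t [0.7349 0.006  0.045 ] [ 0.7399  0.0005 -0.0012]
jar_red s [0.5595 0.1458 0.045 ] t [0.5529 0.1443 0.045 ] [0.5542 0.1435 0.05  ]
brush_handle s [0.6796 0.1028 0.166 ] t [0.6888 0.1046 0.166 ] [0.6881 0.1056 0.161 ]
lever_grip s [0.4653 0.2542 0.061 ] t [0.4661 0.2511 0.061 ] [0.4652 0.2519 0.0626]
lever_hinge s [0.4721 0.2021 0.061 ] t [0.4727 0.1951 0.061 ] [0.4711 0.1968 0.0653]
wash_tray s [0.5489 0.2205 0.    ] t [0.5593 0.2142 0.    ] [ 0.5549  0.2182 -0.0019]
drying_mat s [0.4813 0.4399 0.    ] t [0.4896 0.4362 0.    ] [ 0.4859  0.4393 -0.0024]
brush_tip s [0.688  0.3677 0.01  ] t [0.6924 0.1058 0.01  ] [0.6045 0.1704 0.1741]
wash_bottle s [0.7161 0.2513 0.    ] t [0.7227 0.2471 0.    ] [ 0.7201  0.2498 -0.0009]
white_bottle s [0.7606 0.1877 0.    ] t [0.7727 0.1927 0.    ] [ 0.7735  0.1939 -0.0104]
erlenmeyer s [0.7044 0.3758 0.    ] t [0.7034 0.3791 0.    ] [ 0.7048  0.3784 -0.0015]
brush_stand s [0.6889 0.1008 0.    ] t [0.6873 0.1069 0.    ] [ 0.6897  0.1044 -0.0033]
mat
blue top
[230 225  28  26 507] [244.6095 238.6095] ((243.5, 237.5), (25.0, 27.0), 90.0)
red top
[303 233  22  25 394] [313.4797 245.3503] ((313.5000305175781, 245.50003051757812), (21.21320343017578, 21.21320343017578), 45.0) [array([0.5553, 0.1768]), array([0.5863, 0.1446]), array([0.5543, 0.1137]), array([0.5235, 0.146 ])]
[256 283  36   7 109] [272.7431 286.578 ] ((273.62176513671875, 287.17706298828125), (5.762352466583252, 35.22581100463867), 84.0938491821289) [array([0.4727, 0.2672]), array([0.4788, 0.1943]), array([0.467 , 0.1932]), array([0.461, 0.266])]
[249 157  15  15 100] [255.94 164.24] ((256.0, 164.0), (14.0, 14.0), 0.0) [array([0.7149, 0.2791]), array([0.7451, 0.2788]), array([0.7448, 0.249 ]), array([0.7146, 0.2494])]
start tcp px [ 15.0161 479.6274] [-35.0817 150.5275]
```

View pics/c1.png

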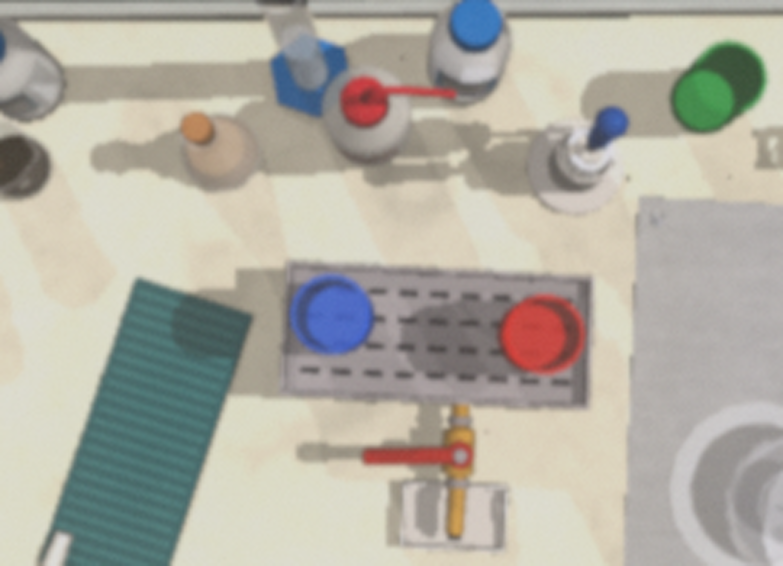

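```bash
cat >> h.py <<'E'
def cr(u,v): return (u/2.9+130,v/2.9+130)
E
python3 - <<'E'
from m import *
tr=[onz(t,cr(*q),.057)[:2] for q in((288,262),(593,276),(588,405),(284,395))]
print("tray",tr,np.mean(tr,0),"yaw of -y axis",[np.degrees(np.arctan2(*(a-b)[::-1])) for a,b in((tr[0],tr[1]),(tr[3],tr[2]))])
m=[onz(t,q,.003)[:2] for q in((130+137/2.9,130+278/2.9),(130+252/2.9,130+318/2.9),(186,334),(148,322))]
print("mat",m,np.mean(m,0),[np.linalg.norm(m[i]-m[i-1]) for i in range(4)],np.degrees(np.arctan2(*(m[0]-m[3])[::-1])),np.degrees(np.arctan2(*(m[1]-m[2])[::-1])))
print("blue rim",onz(t,cr(332,314),.135)," red rim",onz(t,cr(542,334),.135))
print("ball",onz(t,cr(608,124),.192),"stand mouth",onz(t,cr(584,157),.066),"hinge",onz(t,cr(460,456),.068),"leverend",onz(t,cr(363,456),.061))
# grid check of ball in scene
bl=comps(s,(105,120,60),(128,255,255),30)
print([(x[0],x[1]) for x in bl])
save_crop=cv2.resize(s["pixels"][140:310,190:440,::-1],None,fx=3.2,fy=3.2,interpolation=cv2.INTER_CUBIC);cv2.imwrite("pics/c2.png",save_crop)
E
```

```text
tray [array([0.6107, 0.3217]), array([0.5972, 0.0993]), array([0.5036, 0.1055]), array([0.5147, 0.325 ])] [0.5565 0.2129] yaw of -y axis [np.float64(86.52379867796523), np.float64(87.12335175877605)]
mat [array([0.604 , 0.4425]), array([0.572 , 0.3548]), array([0.3683, 0.4221]), array([0.3956, 0.5044])] [0.485  0.4309] [np.float64(0.21742081746859634), np.float64(0.09337788229705643), np.float64(0.21460379896795792), np.float64(0.08668142966917111)] -16.53302647068739 -18.286500626453556
blue rim [0.5699 0.285  0.135 ]  red rim [0.5544 0.1455 0.135 ]
ball [0.6853 0.1062 0.192 ] stand mouth [0.6838 0.1049 0.066 ] hinge [0.4697 0.1993 0.068 ] leverend [0.4705 0.2685 0.061 ]
[(array([357, 176,  12,  35, 252], dtype=int32), array([362.0754, 191.6984])), (array([ 239,  185,   27,   49, 1128], dtype=int32), array([251.8546, 208.9956]))]
```

View pics/c2.png

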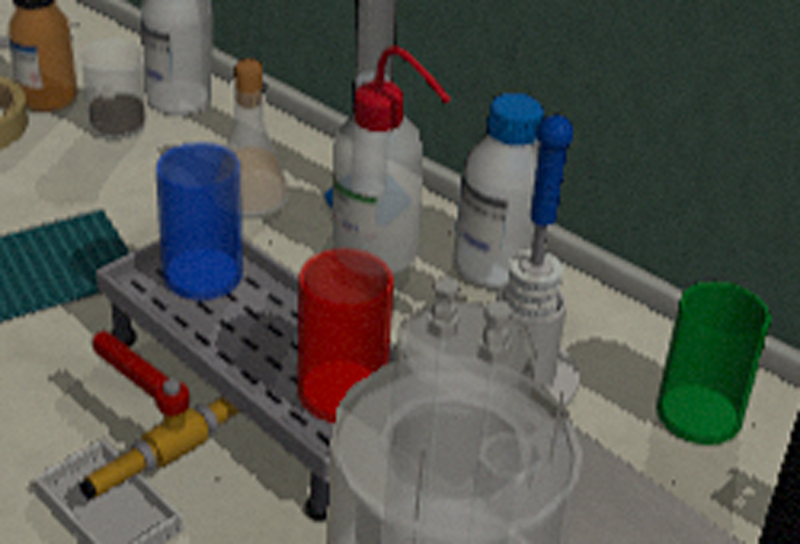

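The crops agree with the geometry. The tray is centred at about (0.557, 0.213) with yaw about -3°, and the hinge is at (0.471, 0.198). The lever starts about 8° off closed, and the mat is centred at (0.486, 0.435).

```bash
cat > go.py <<'E'
import sys
from h import *
# go.py x y z yawdeg(of tool y) : row (tool-down) from the present pose
def row(o,r,P,yaw):
    d=r.inv().apply(np.array(P)-o["eef_pos"])*1000
    a=np.radians(yaw);Y=np.array([np.cos(a),np.sin(a),0]);Z=np.array([0,0,-1.]);X=np.cross(Y,Z)
    w=(r.inv()*R.from_matrix(np.c_[X,Y,Z])).as_rotvec()
    return [*np.round(w,3),*np.round(d,1)]
if __name__=="__main__":
    o,r=st()
    print(np.round(o["eef_pos"],4),o["t"],np.round(o["contact_force"],1))
    v=list(map(float,sys.argv[1:]))
    for i in range(0,len(v),4): print(row(o,r,v[i:i+3],v[i+3]))
E
python3 go.py .466 .2515 .18 5
```

```text
[0.1857 0.6489 0.2313] 2.8 [-0.4  0.3  0. ]
[np.float64(-0.0), np.float64(-0.0), np.float64(1.205), np.float64(-378.8), np.float64(-305.0), np.float64(51.3)]
```

>>> {"fn": "jog_arm", "kwargs": {"motion": [[0,0,0.6,-190,-152,10,30],[0,0,1.205,-379,-305,51,30],[0,0,1.205,-379,-305,51,30],[0,0,1.205,-379,-305,51,30],[0,0,1.205,-379,-305,51,30],[0,0,1.205,-379,-305,51,30],[0,0,1.205,-379,-305,51,30],[0,0,1.205,-379,-305,51,30],[0,0,1.205,-379,-305,51,30],[0,0,1.205,-379,-305,51,30]], "grip_force": 40}}

```text
t: 4.05
eef_pos: [0.466, 0.2521, 0.1804]
tool_rot: [-0.0, 0.676, 0.737, 0.0]
contact_force: [-0.7, 0.6, 0.1]
gripper_width: 0.352
grasp_force: 0.0
```

```bash
python3 - <<'E'
from m import *
from go import row
o,r=st();print(o["eef_pos"],r.as_matrix()[:,1],o["q"],o["gripper_width"])
cv2.imwrite("pics/c3.png",cv2.resize(t["pixels"][200:330,180:360,::-1],None,fx=4,fy=4,interpolation=cv2.INTER_CUBIC))
print([np.round(onz(s,d["xy"],.061),4) for d in bot.tip_of("lever_grip",s)[:2]],[np.round(onz(t,d["xy"],.061),4) for d in bot.tip_of("lever_grip",t)[:2]])
print(row(o,r,[.466,.2515,.046],5))
E
```

```text
[0.4654 0.2531 0.1804] [ 0.996   0.0896 -0.0002] [-0.9476  0.3106  0.4041  1.9758 -0.1569  0.8847 -0.3714] 0.35298066418487967
[array([0.4629, 0.2618, 0.061 ])] [array([0.7018, 0.0936, 0.061 ])]
[np.float64(-0.0), np.float64(-0.001), np.float64(0.002), np.float64(-1.7), np.float64(0.5), np.float64(134.4)]
```

View pics/c3.png

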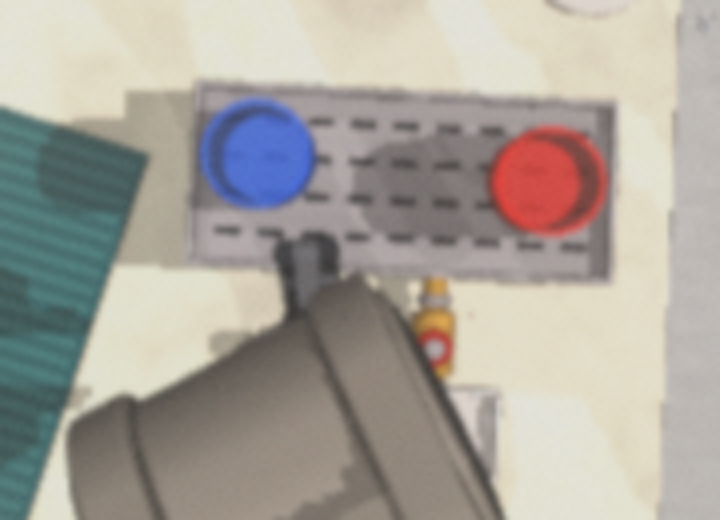

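The arm now hides the lever in the top view and only the hinge shows at crop (435,348). The jars are unmoved. I'll descend and grip.

>>> {"fn": "jog_arm", "kwargs": {"motion": [[0,0,0,-1,0,60,30],[0,0,0,-1,0,110,30],[0,0,0,-1,0,134,30],[0,0,0,-1,0,134,30],[0,0,0,-1,0,134,0],[0,0,0,-1,0,134,0],[0,0,0,-1,0,134,0],[0,0,0,-1,0,134,0]]}}

```text
t: 5.25
eef_pos: [0.4662, 0.2514, 0.0473]
tool_rot: [-0.0, 0.675, 0.737, 0.001]
contact_force: [-3.5, 2.1, 7.8]
gripper_width: 0.133
grasp_force: 39.6
```

```bash
python3 - <<'E'
from h import *
from go import row
np.set_printoptions(precision=4,suppress=True)
o,r=st();print(o["eef_pos"],r.as_matrix()[:,1],o["contact_force"],o["gripper_width"],o["grasp_force"])
H=np.array([.471,.1975]);v=o["eef_pos"][:2]-H;a0=np.degrees(np.arctan2(v[1],v[0]));rho=np.hypot(*v);print(a0,rho)
for k in range(1,11):
    a=a0+(178.8-a0)*k/10
    p=H+rho*np.array([np.cos(np.radians(a)),np.sin(np.radians(a))])
    Y=np.degrees(np.arctan2(*r.as_matrix()[:2,1][::-1]))
    print([float(x) for x in row(o,r,[*p,o["eef_pos"][2]],Y+a-a0)])
E
```

```text
[0.4662 0.2514 0.0473] [0.9962 0.0875 0.0005] [-3.4713  2.1452  7.8324] 0.13345254477071813 39.58989143371582
95.03715986125017 0.054148615874413136
[0.001, -0.002, -0.146, -0.6, -7.9, -0.0]
[0.001, -0.002, -0.292, -2.3, -15.6, -0.0]
[0.001, -0.001, -0.439, -5.1, -23.0, -0.0]
[0.001, -0.001, -0.585, -9.0, -29.9, -0.0]
[0.001, -0.001, -0.731, -13.8, -36.1, -0.0]
[0.001, -0.001, -0.877, -19.5, -41.6, -0.1]
[0.001, -0.001, -1.023, -26.0, -46.2, -0.1]
[0.001, -0.001, -1.17, -33.0, -49.8, -0.1]
[0.001, -0.001, -1.316, -40.5, -52.4, -0.1]
[0.002, -0.001, -1.462, -48.3, -53.8, -0.1]
```

>>> {"fn": "jog_arm", "kwargs": {"motion": [[0,0,-0.146,-0.6,-7.9,0,0],[0,0,-0.292,-2.3,-15.6,0,0],[0,0,-0.439,-5.1,-23,0,0],[0,0,-0.585,-9,-29.9,0,0],[0,0,-0.731,-13.8,-36.1,0,0],[0,0,-0.877,-19.5,-41.6,0,0],[0,0,-1.023,-26,-46.2,0,0],[0,0,-1.17,-33,-49.8,0,0],[0,0,-1.316,-40.5,-52.4,0,0],[0,0,-1.462,-48.3,-53.8,0,0]]}}

```text
t: 6.5
eef_pos: [0.4187, 0.2026, 0.0476]
tool_rot: [0.003, 0.007, 1.0, 0.004]
contact_force: [-2.8, 26.8, -6.7]
gripper_width: 0.132
grasp_force: 45.0
```

```bash
python3 - <<'E'
from h import *
np.set_printoptions(precision=4,suppress=True)
o,r=st();print(o["eef_pos"],r.as_matrix()[:,1],o["contact_force"],o["torque"],o["gripper_width"],o["grasp_force"])
E
```

```text
[0.4187 0.2026 0.0476] [0.0139 0.9999 0.0077] [-2.8474 26.8424 -6.7091] [ 5.4879  0.8046 -0.5802] 0.13164138883024817 44.99162793159485
```

>>> {"fn": "jog_arm", "kwargs": {"motion": [[0,0,-1.462,0,0,0,30],[0,0,0,0,0,0,30],[0,0,0,0,0,-5,30],[0,0,0,0,0,-60,30],[0,0,0,0,0,-120,30],[0,0,0,0,0,-180,40],[0,0,0,0,0,-240,50]]}}

```text
t: 7.38
eef_pos: [0.4169, 0.197, 0.289]
tool_rot: [0.001, 0.009, 1.0, -0.0]
contact_force: [1.6, 0.5, -0.1]
gripper_width: 0.585
grasp_force: 0.0
```

```bash
python3 go.py .686 .106 .26 60; python3 -c "
from m import *
save(t,'x.png')"
```

```text
[0.4169 0.197  0.289 ] 7.375 [ 1.6  0.5 -0.1]
[np.float64(0.0), np.float64(0.002), np.float64(0.505), np.float64(-270.7), np.float64(-86.0), np.float64(29.5)]
```

My first row there carried a stray turn value. It was rate-limited and undone in the next row, so I'll check the lever in the next picture.

>>> {"fn": "jog_arm", "kwargs": {"motion": [[0,0,0.2,-62,-20,5,50],[0,0,0.505,-271,-86,29,50],[0,0,0.505,-271,-86,29,50],[0,0,0.505,-271,-86,29,50],[0,0,0.505,-271,-86,29,50],[0,0,0.505,-271,-86,29,50],[0,0,0.505,-271,-86,29,50]]}}

```text
t: 8.35
eef_pos: [0.6851, 0.106, 0.257]
tool_rot: [-0.0, 0.259, 0.966, -0.0]
contact_force: [-0.7, 0.6, -0.6]
gripper_width: 0.587
grasp_force: 0.0
```

```bash
python3 - <<'E'
from m import *
o,r=st();print(o["eef_pos"])
for x in comps(t,(172,150,80),(180,255,255),30)+comps(t,(0,150,80),(6,255,255),30): print(x[0],x[1],x[2],[onz(t,q,.061)[:2] for q in cv2.boxPoints(x[2])])
for x in comps(t,(108,120,60),(130,255,255),20): print("b",x[0],x[1])
a=cv2.resize(t["pixels"][130:330,200:400,::-1],None,fx=2,fy=2,interpolation=cv2.INTER_CUBIC)
b=cv2.resize(s["pixels"][140:310,190:390,::-1],None,fx=2,fy=2,interpolation=cv2.INTER_CUBIC)
cv2.imwrite("pics/c4.png",np.hstack([a[:340],b]))
E
```

```text
[0.685  0.1067 0.2577]
[249 157  14   9  54] [255.1111 160.5926] ((255.5882568359375, 161.14707946777344), (12.854387283325195, 7.276068687438965), 14.03624439239502) [array([0.7319, 0.2801]), array([0.7472, 0.2762]), array([0.7401, 0.2497]), array([0.7249, 0.2536])]
[249 161  13   9  32] [255.375 165.375] ((255.0, 165.0), (8.0, 12.0), 90.0) [array([0.7365, 0.2789]), array([0.7362, 0.2534]), array([0.7189, 0.2536]), array([0.7192, 0.2791])]
[303 233  22  25 388] [313.3995 245.3892] ((313.2500305175781, 245.25003051757812), (21.920310974121094, 21.21320343017578), 45.0) [array([0.5564, 0.1779]), array([0.5874, 0.1456]), array([0.5543, 0.1137]), array([0.5235, 0.146 ])]
[286 290   5  30 103] [287.3495 303.4466] ((288.0, 304.5), (29.0, 4.0), 90.0) [array([0.4636, 0.2046]), array([0.4634, 0.1963]), array([0.4043, 0.1973]), array([0.4045, 0.2056])]
b [337 167   9  10  71] [340.9859 171.5775]
b [230 225  28  26 514] [244.5136 238.4942]
```

View pics/c4.png

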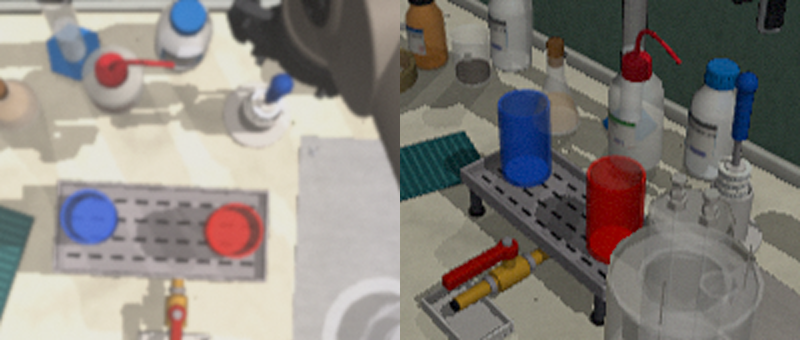

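The lever now lies along the pipe, fully open, and the brush handle is under the gripper. Descending to grip the brush.

>>> {"fn": "jog_arm", "kwargs": {"motion": [[0,0,0,0,0,40,50],[0,0,0,0,0,80,50],[0,0,0,0,0,110,50],[0,0,0,0,0,110,50],[0,0,0,0,0,110,0],[0,0,0,0,0,110,0],[0,0,0,0,0,110,0],[0,0,0,0,0,110,0],[0,0,0,0,0,110,0]], "grip_force": 60}}

```text
t: 9.57
eef_pos: [0.6874, 0.1059, 0.1497]
tool_rot: [0.002, 0.26, 0.965, 0.001]
contact_force: [0.4, -1.2, 7.5]
gripper_width: 0.199
grasp_force: 54.5
```

>>> {"fn": "jog_arm", "kwargs": {"motion": [[0,0,0,0,0,-30,0],[0,0,0,0,0,-70,0],[0,0,0,0,0,-120,0],[0,0,0,0,0,-170,0],[0,0,0,0,0,-170,0]]}}

```text
t: 10.2
eef_pos: [0.6882, 0.1059, 0.3233]
tool_rot: [0.004, 0.261, 0.965, 0.002]
contact_force: [-0.1, 0.0, -1.3]
gripper_width: 0.202
grasp_force: 55.5
```

```bash
python3 - <<'E'
from m import *
from go import row
o,r=st();print(o["eef_pos"],o["gripper_width"])
for n in["brush_tip","brush_handle"]:
    a=bot.tip_of(n,s);c=bot.tip_of(n,t)
    print(n,[(x["xy"],x["score"]) for x in a[:2]],[(x["xy"],x["score"]) for x in c[:2]], tri([s,t],[a[0]["xy"],c[0]["xy"]]) if a and c else 0)
e=np.array(o["eef_pos"]);print("expect tip",proj(s,e-[0,0,.14]),proj(t,e-[0,0,.14]),"ball",proj(s,e+[0,0,.04]))
print(row(o,r,[.570,.285,.310],60))
for x in comps(t,(108,120,60),(130,255,255),100): print("b",x[0],x[1])
save(s,"s5.png")
E
```

```text
[0.6858 0.1057 0.3177] 0.2012799603356571
brush_tip [([361.8, 181.1], 0.57)] [([343.3, 171.0], 0.58)] [0.6859 0.1024 0.1923]
brush_handle [([373.7, 104.0], 0.83), ([271.5, 262.4], 0.61)] [([353.5, 155.0], 0.8)] [0.6863 0.1065 0.3401]
expect tip [361.4288 186.7057] [338.7453 173.8661] ball [374.345   94.1751]
[np.float64(0.001), np.float64(0.0), np.float64(-0.003), np.float64(190.2), np.float64(96.7), np.float64(7.7)]
b [230 226  28  26 508] [244.6083 238.6339]
```

View pics/s5.png

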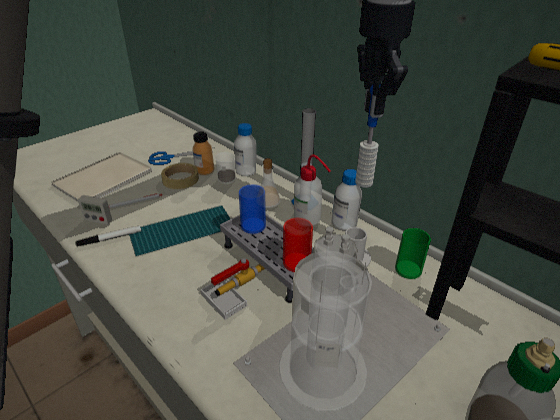

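The brush hangs vertically from the gripper, with its tip at about (365,187), and both jars are in place. Moving over the blue jar.

>>> {"fn": "jog_arm", "kwargs": {"motion": [[0,0,0,60,30,2,0],[0,0,0,120,62,5,0],[0,0,0,170,86,8,0],[0,0,0,190,97,8,0],[0,0,0,190,97,8,0],[0,0,0,190,97,8,0]]}}

```text
t: 11.25
eef_pos: [0.5712, 0.2835, 0.3087]
tool_rot: [0.0, 0.261, 0.965, -0.001]
contact_force: [-0.1, -0.4, -1.2]
gripper_width: 0.2
grasp_force: 55.5
```

```bash
cat > jar.py <<'E'
from m import *
from go import row
import sys
o,r=st();print(o["eef_pos"],o["t"],o["gripper_width"])
rng={"blue":[((108,120,60),(130,255,255))],"red":[((0,150,60),(8,255,255)),((170,150,60),(180,255,255))]}[sys.argv[1]]
for p,z in((s,.09),(t,.09)):
    mk=sum(cv2.inRange(hsv(p),*q) for q in rng);n,l,S,C=cv2.connectedComponentsWithStats(mk)
    for i in range(1,n):
        if S[i][4]>150: print(S[i],C[i],onz(p,C[i],z))
x=bot.tip_of("brush_tip",s),bot.tip_of("brush_tip",t);print([[(np.round(a["xy"]),round(a["score"],2)) for a in b[:2]] for b in x])
if x[0] and x[1]: print(tri([s,t],[x[0][0]["xy"],x[1][0]["xy"]]))
if x[0]: print("tip at expected z",onz(s,x[0][0]["xy"],o["eef_pos"][2]-.14))
E
python3 jar.py blue; python3 - <<'E'
import cv2
from m import *
a=cv2.resize(t["pixels"][180:320,200:370,::-1],None,fx=2.3,fy=2.3)
b=cv2.resize(s["pixels"][90:280,190:360,::-1],None,fx=2.3,fy=2.3)
h=min(len(a),len(b));cv2.imwrite("pics/c6.png",np.hstack([a[:h],b[:h]])) if 0 else cv2.imwrite("pics/c6.png",np.hstack([np.vstack([a,np.zeros((len(b)-len(a),a.shape[1],3),np.uint8)]),b]))
E
```

```text
[0.5715 0.283  0.309 ] 11.35 0.19888031576737664
[ 239  185   27   49 1124] [251.8772 209.0196] [0.5692 0.2877 0.09  ]
[[(array([252., 178.]), 0.8)], []]
tip at expected z [0.5697 0.283  0.169 ]
```

View pics/c6.png

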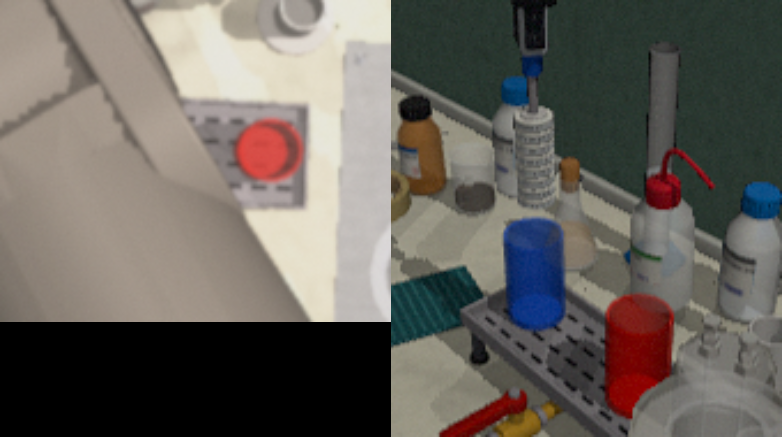

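The tip at crop (535,207) sits over the blue mouth at (533,233). Lowering it.

>>> {"fn": "jog_arm", "kwargs": {"motion": [[0,0,0,2,2,20,0],[0,0,0,2,2,50,0],[0,0,0,2,2,80,0],[0,0,0,2,2,105,0],[0,0,0,2,2,113,0],[0,0,0,2,2,116,0],[0,0,0,2,2,118,0],[0,0,0,2,2,119,0]]}}

```text
t: 12.55
eef_pos: [0.5702, 0.2881, 0.1911]
tool_rot: [0.001, 0.26, 0.966, 0.001]
contact_force: [0.5, 0.7, -0.6]
gripper_width: 0.2
grasp_force: 55.5
```

>>> {"fn": "jog_arm", "kwargs": {"motion": [[0,0,0,0,0,1,0],[0,0,0,0,0,2,0],[0,0,0,0,0,3,0],[0,0,0,0,0,3,0]]}}

```text
t: 13.05
eef_pos: [0.5713, 0.2885, 0.1897]
tool_rot: [0.002, 0.26, 0.965, 0.001]
contact_force: [-0.4, -0.5, 8.5]
gripper_width: 0.201
grasp_force: 54.7
```

Contact with the bottom. Drawing up and pushing down again.

>>> {"fn": "jog_arm", "kwargs": {"motion": [[0,0,0,0,-1,-20,0],[0,0,0,0,-1,-45,0],[0,0,0,0,-1,-68,0],[0,0,0,0,-1,-70,0],[0,0,0,0,-1,-70,0],[0,0,0,0,-1,-45,0],[0,0,0,0,-1,-20,0],[0,0,0,0,-1,-4,0],[0,0,0,0,-1,0,0],[0,0,0,0,-1,1,0]]}}

```text
t: 14.3
eef_pos: [0.5699, 0.2864, 0.1876]
tool_rot: [0.0, 0.261, 0.965, -0.0]
contact_force: [-2.8, -3.9, 14.7]
gripper_width: 0.193
grasp_force: 63.7
```

>>> {"fn": "jog_arm", "kwargs": {"motion": [[0,0,0,0,0,0,0],[0,0,0,0,0,0,0]]}}

```text
t: 14.55
eef_pos: [0.5697, 0.2864, 0.1877]
tool_rot: [0.0, 0.261, 0.965, -0.0]
contact_force: [-2.0, -2.4, 10.7]
gripper_width: 0.194
grasp_force: 63.6
```

>>> {"fn": "jog_arm", "kwargs": {"motion": [[0,0,0,0,0,-30,0],[0,0,0,0,0,-70,0],[0,0,0,0,0,-110,0],[0,0,0,0,0,-123,0],[0,0,0,0,0,-123,0]]}}

```text
t: 15.18
eef_pos: [0.5693, 0.2871, 0.3091]
tool_rot: [0.0, 0.26, 0.966, 0.0]
contact_force: [-0.6, 0.1, -0.9]
gripper_width: 0.189
grasp_force: 62.6
```

```bash
python3 jar.py red; python3 jar.py blue; python3 go.py .5545 .1455 .310 60
```

```text
[0.5685 0.2866 0.3072] 15.275 0.1867548996626306
[301 154  30  27 288] [310.9201 169.4028] [0.778  0.3095 0.09  ]
[ 283  218   30   54 1235] [295.9692 241.7733] [0.5594 0.1517 0.09  ]
[211 260  38  25 331] [229.3202 271.9003] [0.42   0.1776 0.09  ]
[249 157  16  16 173] [255.5202 164.5318] [0.7229 0.264  0.09  ]
[303 233  22  25 404] [313.4035 245.2946] [0.5549 0.1481 0.09  ]
[[(array([248., 175.]), 0.56)], []]
tip at expected z [0.5719 0.3    0.1672]
[0.5687 0.2867 0.3078] 15.475 0.19142225124011053
[ 239  185   27   49 1124] [251.8808 209.0534] [0.5692 0.2876 0.09  ]
[[(array([248., 176.]), 0.65)], []]
tip at expected z [0.567  0.2944 0.1678]
[0.569  0.2869 0.3085] 15.575 [-0.  -0.3 -1.2]
[np.float64(-0.001), np.float64(-0.001), np.float64(-0.003), np.float64(-58.6), np.float64(-129.5), np.float64(-1.4)]
```

>>> {"fn": "jog_arm", "kwargs": {"motion": [[0,0,0,-25,-57,0,0],[0,0,0,-50,-110,0,0],[0,0,0,-58,-129,-1,0],[0,0,0,-58,-129,-1,0],[0,0,0,-58,-129,-1,0]]}}

```text
t: 16.2
eef_pos: [0.5544, 0.1486, 0.3102]
tool_rot: [-0.0, 0.259, 0.966, 0.001]
contact_force: [0.0, 0.3, 0.2]
gripper_width: 0.193
grasp_force: 62.8
```

```bash
python3 jar.py red; python3 - <<'E'
from m import *
o,r=st();e=np.array(o["eef_pos"])
im=s["pixels"].copy()
for dz in(-.14,-.055,.0): 
    p=proj(s,e+[0,0,dz]);print(dz,p);cv2.circle(im,tuple(int(round(x)) for x in p),1,(255,255,0),-1)
for z in(.045,.135):
  for c in((.5545,.1455),):
    th=np.linspace(0,6.28,40);P=np.array([proj(s,[c[0]+.027*np.cos(k),c[1]+.027*np.sin(k),z]) for k in th])
    cv2.polylines(im,[np.round(P).astype(int)],True,(0,255,0),1)
cv2.imwrite("pics/c7.png",cv2.resize(im[100:290,210:390,::-1],None,fx=3.1,fy=3.1,interpolation=cv2.INTER_CUBIC))
E
```

```text
[0.5544 0.1486 0.3101] 16.3 0.19395838564776666
[308 154  23  27 178] [314.6742 167.3764] [0.7917 0.3096 0.09  ]
[ 283  218   30   54 1236] [295.9337 241.8091] [0.5593 0.1517 0.09  ]
[211 260  38  25 335] [229.2567 271.9313] [0.4199 0.1776 0.09  ]
[[(array([268., 265.]), 0.72)], [(array([265., 174.]), 0.27)]]
[ 0.6916  0.2828 -0.1315]
tip at expected z [0.423  0.0814 0.1701]
-0.14 [297.0961 209.5547]
-0.055 [298.5877 167.8386]
0.0 [299.6708 137.5451]
```

View pics/c7.png

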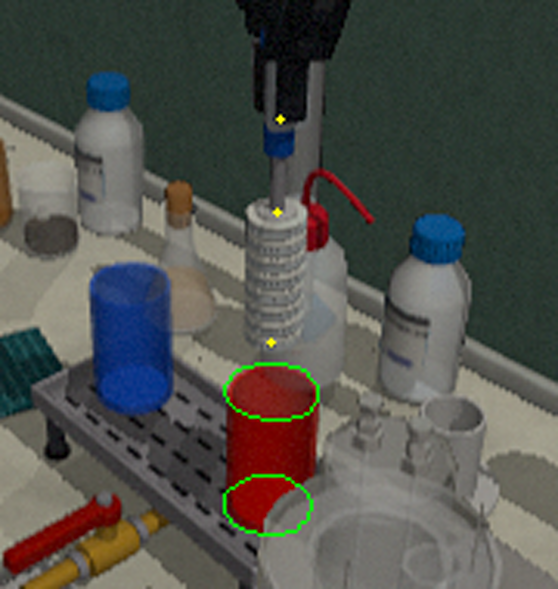

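The tip is right where predicted, over the red jar. Scrubbing it.

>>> {"fn": "jog_arm", "kwargs": {"motion": [[0,0,0,-1,-1,20,0],[0,0,0,-1,-1,50,0],[0,0,0,-1,-1,80,0],[0,0,0,-1,-1,105,0],[0,0,0,-1,-1,115,0],[0,0,0,-1,-1,119,0],[0,0,0,-1,-1,121,0],[0,0,0,-1,-1,122,0],[0,0,0,-1,-1,122,0]]}}

```text
t: 17.62
eef_pos: [0.5552, 0.145, 0.1888]
tool_rot: [0.0, 0.26, 0.966, 0.0]
contact_force: [0.0, 0.2, -1.8]
gripper_width: 0.186
grasp_force: 62.8
```

>>> {"fn": "jog_arm", "kwargs": {"motion": [[0,0,0,0,0,1,0],[0,0,0,0,0,2,0],[0,0,0,0,0,3,0],[0,0,0,0,0,3,0]]}}

```text
t: 18.12
eef_pos: [0.5564, 0.145, 0.1876]
tool_rot: [0.002, 0.261, 0.965, 0.001]
contact_force: [-1.6, -1.9, 11.1]
gripper_width: 0.187
grasp_force: 64.5
```

>>> {"fn": "jog_arm", "kwargs": {"motion": [[0,0,0,0,0,-20,0],[0,0,0,0,0,-45,0],[0,0,0,0,0,-68,0],[0,0,0,0,0,-71,0],[0,0,0,0,0,-71,0],[0,0,0,0,0,-45,0],[0,0,0,0,0,-20,0],[0,0,0,0,0,-4,0],[0,0,0,0,0,0,0],[0,0,0,0,0,1,0]]}}

```text
t: 19.38
eef_pos: [0.5556, 0.1441, 0.1856]
tool_rot: [0.001, 0.261, 0.965, -0.0]
contact_force: [-4.1, -3.4, 16.9]
gripper_width: 0.19
grasp_force: 60.5
```

>>> {"fn": "jog_arm", "kwargs": {"motion": [[0,0,0,0,0,0,0],[0,0,0,0,0,0,0]]}}

```text
t: 19.62
eef_pos: [0.5555, 0.1441, 0.1857]
tool_rot: [0.001, 0.261, 0.965, -0.0]
contact_force: [-2.3, -3.0, 13.4]
gripper_width: 0.188
grasp_force: 60.2
```

>>> {"fn": "jog_arm", "kwargs": {"motion": [[0,0,0,0,0,-30,0],[0,0,0,0,0,-70,0],[0,0,0,0,0,-110,0],[0,0,0,0,0,-125,0],[0,0,0,0,0,-125,0]]}}

```text
t: 20.25
eef_pos: [0.5551, 0.1451, 0.3093]
tool_rot: [0.0, 0.26, 0.966, 0.0]
contact_force: [-0.1, -0.3, -1.6]
gripper_width: 0.186
grasp_force: 58.4
```

```bash
python3 jar.py blue; python3 go.py .686 .105 .310 60
```

```text
[0.5541 0.1447 0.3074] 20.35 0.18654940926144964
[ 239  185   27   49 1128] [251.8094 209.1534] [0.5688 0.2875 0.09  ]
[230 226  28  26 513] [244.7388 238.8343] [0.5702 0.2874 0.09  ]
[[(array([297., 208.]), 0.74)], []]
tip at expected z [0.5609 0.1525 0.1674]
[0.554  0.1447 0.3073] 20.45 [-0.6 -0.1 -1.1]
[np.float64(-0.003), np.float64(-0.002), np.float64(-0.003), np.float64(-134.1), np.float64(32.0), np.float64(-3.0)]
```

>>> {"fn": "jog_arm", "kwargs": {"motion": [[0,0,0,-60,14,-3,0],[0,0,0,-85,21,-3,0],[0,0,0,-85,21,-3,0],[0,0,0,-85,21,-3,0]]}}

```text
t: 20.95
eef_pos: [0.6379, 0.1208, 0.3112]
tool_rot: [-0.001, 0.26, 0.966, -0.0]
contact_force: [-0.9, 0.8, -1.2]
gripper_width: 0.187
grasp_force: 58.4
```

```bash
python3 - <<'E'
from m import *
from go import row
o,r=st();e=np.array(o["eef_pos"]);print(e)
A=[]
for p,(y0,y1,x0,x1) in((s,(160,310,280,420)),(t,(140,225,280,365))):
    im=p["pixels"].copy()
    q=proj(p,e-[0,0,.137]);cv2.circle(im,tuple(np.round(q).astype(int)),1,(255,255,0),-1)
    P=np.array([proj(p,[.6865+.022*np.cos(k),.105+.022*np.sin(k),.066]) for k in np.linspace(0,6.28,40)])
    sc=4;im=cv2.resize(im[y0:y1,x0:x1],None,fx=sc,fy=sc,interpolation=cv2.INTER_CUBIC)
    cv2.polylines(im,[np.round((P-[x0,y0]+.5)*sc).astype(int)],True,(0,255,0),1)
    A.append(im)
    d=bot.tip_of("brush_stand",p);print([(onz(p,k["xy"],0),k["score"]) for k in d[:2]])
h=max(len(a) for a in A)
im=np.hstack([np.vstack([a,np.zeros((h-len(a),a.shape[1],3),np.uint8)]) for a in A])
im=cv2.resize(im,None,fx=.85,fy=.85);print(im.shape);cv2.imwrite("pics/c8.png",im[:,:,::-1])
E
```

```text
[0.6379 0.1211 0.3119]
[(array([0.6895, 0.1023, 0.    ]), 0.94)]
[(array([0.6886, 0.1017, 0.    ]), 0.57)]
(510, 765, 3)
```

View pics/c8.png

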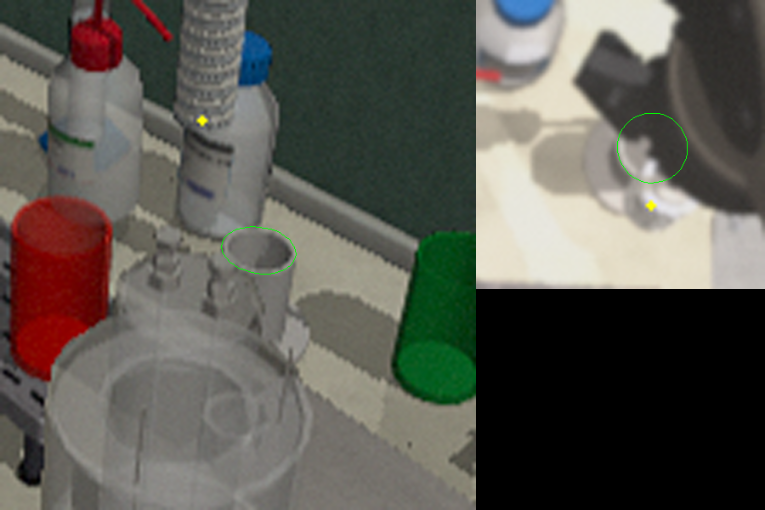

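The cup mouth in the scene view, at crop (258,250), matches (0.6865, 0.105). The tip is about 2 mm right of the prediction, so I'll aim at (0.6855, 0.1065).

```bash
python3 go.py .6855 .1065 .25 60
```

```text
[0.6381 0.121  0.3124] 21.15 [-0.3  0.4 -1. ]
[np.float64(0.0), np.float64(-0.0), np.float64(-0.002), np.float64(-48.2), np.float64(11.3), np.float64(62.4)]
```

>>> {"fn": "jog_arm", "kwargs": {"motion": [[0,0,0,-30,7,0,0],[0,0,0,-48,11,20,0],[0,0,0,-48,11,62,0],[0,0,0,-48,11,85,0],[0,0,0,-48,11,85,0],[0,0,0,-48,11,85,0]]}}

```text
t: 21.9
eef_pos: [0.6865, 0.1061, 0.2289]
tool_rot: [0.001, 0.26, 0.966, 0.001]
contact_force: [0.1, -0.5, -0.6]
gripper_width: 0.186
grasp_force: 58.5
```

```bash
python3 - <<'E'
from m import *
o,r=st();e=np.array(o["eef_pos"]);print(e)
x0,y0,sc=300,120,4
im=cv2.resize(s["pixels"][y0:270,x0:420],None,fx=sc,fy=sc,interpolation=cv2.INTER_CUBIC)
for z,c,rr in((.066,(.6865,.105),.022),(e[2]-.137,e[:2],.0165)):
    P=np.array([proj(s,[c[0]+rr*np.cos(k),c[1]+rr*np.sin(k),z]) for k in np.linspace(0,6.28,40)])
    cv2.polylines(im,[np.round((P-[x0,y0]+.5)*sc).astype(int)],True,(0,255,0),1)
cv2.imwrite("pics/c9.png",im[:,:,::-1])
E
```

```text
[0.6868 0.106  0.2293]
```

View pics/c9.png

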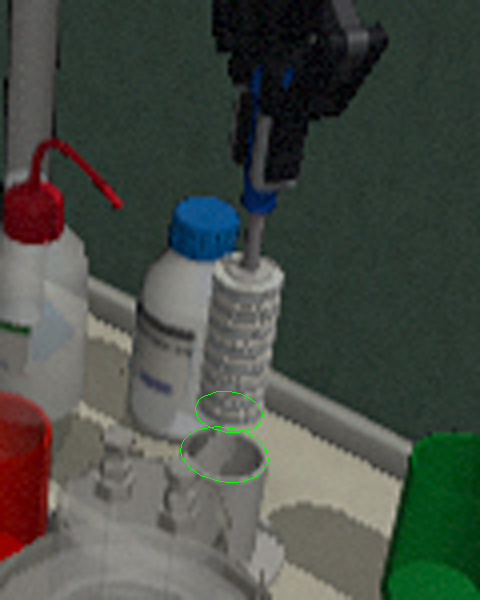

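The tip is about 2 mm right of the mouth centre, so I'll shift it and insert.

>>> {"fn": "jog_arm", "kwargs": {"motion": [[0,0,0,2,0.5,0,0],[0,0,0,2,0.5,15,0],[0,0,0,2,0.5,30,0],[0,0,0,2,0.5,45,0],[0,0,0,2,0.5,60,0],[0,0,0,2,0.5,75,0],[0,0,0,2,0.5,79,0],[0,0,0,2,0.5,79,0]]}}

```text
t: 23.0
eef_pos: [0.6845, 0.1072, 0.1481]
tool_rot: [-0.0, 0.26, 0.966, -0.0]
contact_force: [0.4, 0.4, -1.5]
gripper_width: 0.186
grasp_force: 58.5
```

>>> {"fn": "jog_arm", "kwargs": {"motion": [[0,0,0,0,0,1.5,0],[0,0,0,0,0,2.5,0],[0,0,0,0,0,2.5,45],[0,0,0,0,0,2.5,45],[0,0,0,0,0,0,45],[0,0,0,0,0,-20,45],[0,0,0,0,0,-60,45],[0,0,0,0,0,-110,60],[0,0,0,0,0,-120,70],[0,0,0,0,0,-120,70]]}}

```text
t: 24.25
eef_pos: [0.685, 0.1072, 0.2702]
tool_rot: [0.001, 0.26, 0.965, 0.001]
contact_force: [0.5, -0.4, -0.0]
gripper_width: 0.821
grasp_force: 0.0
```

```bash
python3 go.py .555 .147 .25 65
```

```text
[0.685  0.1072 0.2702] 24.25 [ 0.5 -0.4 -0. ]
[np.float64(0.002), np.float64(0.002), np.float64(-0.091), np.float64(132.4), np.float64(-31.0), np.float64(19.8)]
```

>>> {"fn": "jog_arm", "kwargs": {"motion": [[0,0,-0.05,60,-14,5,75],[0,0,-0.09,120,-29,15,75],[0,0,-0.09,132,-31,20,75],[0,0,-0.09,132,-31,20,75],[0,0,-0.09,132,-31,20,75]]}}

```text
t: 24.88
eef_pos: [0.5562, 0.1461, 0.2483]
tool_rot: [0.0, 0.217, 0.976, -0.0]
contact_force: [0.5, 0.4, -0.5]
gripper_width: 0.878
grasp_force: 0.0
```

```bash
python3 jar.py red | head -4; python3 jar.py blue|head -4;  python3 - <<'E'
from m import *
o,r=st();print(o["eef_pos"])
for n in["brush_handle","brush_tip"]: print(n,[onz(s,d["xy"],.166) for d in bot.tip_of(n,s)[:1]])
x0,y0,sc=180,90,2.9
im=cv2.resize(s["pixels"][y0:290,x0:430],None,fx=sc,fy=sc,interpolation=cv2.INTER_CUBIC)
for z in(.045,.135):
    P=np.array([proj(s,[.5555+.027*np.cos(k),.147+.027*np.sin(k),z]) for k in np.linspace(0,6.28,40)])
    cv2.polylines(im,[np.round((P-[x0,y0]+.5)*sc).astype(int)],True,(0,255,0),1)
cv2.imwrite("pics/c10.png",im[:,:,::-1])
E
```

```text
[0.5562 0.146  0.2483] 24.975 0.8792146734908459
[ 283  218   30   54 1244] [295.9783 241.7436] [0.5595 0.1518 0.09  ]
[211 259  38  26 333] [229.3964 271.8078] [0.4202 0.1776 0.09  ]
[[], [(array([329., 185.]), 0.7)]]
[0.5553 0.1464 0.2482] 25.175 0.8780529560209032
[355 175  13  36 194] [360.2938 192.7887] [0.7811 0.1659 0.09  ]
[ 239  185   27   49 1122] [251.8307 208.9982] [0.5692 0.2878 0.09  ]
[230 225  28  27 516] [244.5736 238.7597] [0.5703 0.2878 0.09  ]
[0.5549 0.1467 0.2483]
brush_handle [array([0.6799, 0.0978, 0.166 ])]
brush_tip [array([0.4603, 0.06  , 0.166 ])]
```

View pics/c10.png

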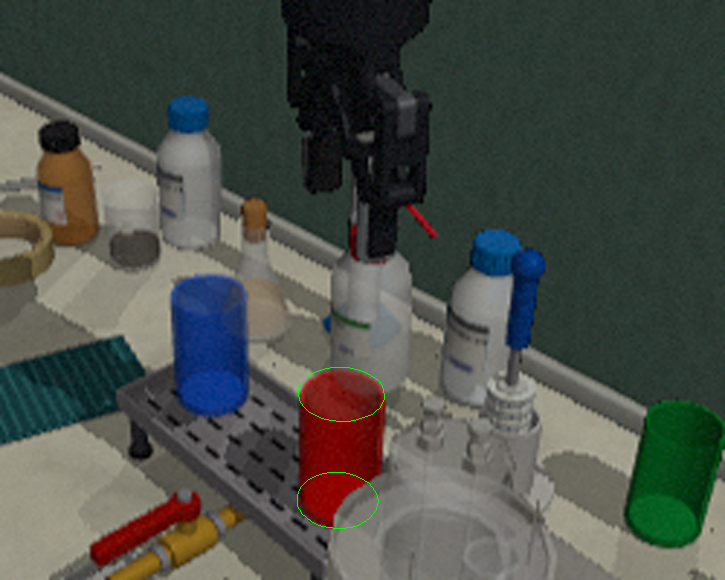

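The brush stands in its stand again, and the red jar is where expected under the gripper. Gripping it.

>>> {"fn": "jog_arm", "kwargs": {"motion": [[0,0,0,0,0,50,75],[0,0,0,0,0,100,75],[0,0,0,0,0,140,75],[0,0,0,0,0,160,75],[0,0,0,0,0,160,75],[0,0,0,0,0,160,40],[0,0,0,0,0,160,40],[0,0,0,0,0,160,40],[0,0,0,0,0,160,40]], "grip_force": 35}}

```text
t: 26.6
eef_pos: [0.5558, 0.147, 0.0897]
tool_rot: [0.001, 0.217, 0.976, 0.001]
contact_force: [-0.4, -1.4, 7.1]
gripper_width: 0.636
grasp_force: 37.4
```

>>> {"fn": "jog_arm", "kwargs": {"motion": [[0,0,0,0,0,-30,40],[0,0,0,0,0,-80,40],[0,0,0,0,0,-130,40],[0,0,0,0,0,-150,40],[0,0,0,0,0,-150,40]]}}

```text
t: 27.22
eef_pos: [0.5556, 0.1471, 0.24]
tool_rot: [0.001, 0.217, 0.976, 0.001]
contact_force: [1.0, 0.6, -1.5]
gripper_width: 0.635
grasp_force: 37.4
```

```bash
python3 go.py .465 .442 .237 73; python3 - <<'E'
from m import *
for x in comps(t,(80,60,20),(100,255,255),300): print(x[1],x[2])
for p in(s,t): print([(onz(p,d["xy"],0),d["score"]) for d in bot.tip_of("drying_mat",p)[:1]])
E
```

```text
[0.5556 0.1471 0.24  ] 27.225 [ 1.   0.6 -1.5]
[np.float64(0.003), np.float64(0.003), np.float64(-0.14), np.float64(206.9), np.float64(228.9), np.float64(3.1)]
[180.1328 283.0369] ((179.94998168945312, 280.6500244140625), (40.79337692260742, 100.5604248046875), 18.43494987487793)
[(array([0.4756, 0.4419, 0.    ]), 0.9)]
[(array([ 0.4839,  0.4368, -0.    ]), 0.65)]
```

The red jar is held, with the opening at 54 mm. Carrying it to the mat.

>>> {"fn": "jog_arm", "kwargs": {"motion": [[0,0,-0.05,30,34,0,40],[0,0,-0.1,70,78,0,40],[0,0,-0.14,110,122,0,40],[0,0,-0.14,150,166,0,40],[0,0,-0.14,185,205,0,40],[0,0,-0.14,207,229,0,40],[0,0,-0.14,207,229,40,40],[0,0,-0.14,207,229,90,40],[0,0,-0.14,207,229,130,40],[0,0,-0.14,207,229,130,40]]}}

```text
t: 28.68
eef_pos: [0.4616, 0.4392, 0.1037]
tool_rot: [-0.003, 0.148, 0.989, -0.004]
contact_force: [-0.9, -0.2, -0.3]
gripper_width: 0.637
grasp_force: 37.5
```

```bash
python3 go.py .465 .442 .05 73
```

```text
[0.4616 0.4392 0.1037] 28.675 [-0.9 -0.2 -0.3]
[np.float64(-0.008), np.float64(-0.004), np.float64(0.0), np.float64(-2.7), np.float64(4.1), np.float64(53.7)]
```

>>> {"fn": "jog_arm", "kwargs": {"motion": [[0,0,0,-3,4,20,40],[0,0,0,-3,4,38,40],[0,0,0,-3,4,48,40],[0,0,0,-3,4,51,40],[0,0,0,-3,4,53,40],[0,0,0,-3,4,53,40]]}}

```text
t: 29.42
eef_pos: [0.4683, 0.445, 0.0557]
tool_rot: [0.0, 0.148, 0.989, 0.0]
contact_force: [-0.5, 0.2, -0.9]
gripper_width: 0.635
grasp_force: 37.5
```

>>> {"fn": "jog_arm", "kwargs": {"motion": [[0,0,0,2,-3,4,40],[0,0,0,2,-3,6,40],[0,0,0,2,-3,7.5,40],[0,0,0,2,-3,8,40]]}}

```text
t: 29.92
eef_pos: [0.4653, 0.4424, 0.0478]
tool_rot: [-0.0, 0.148, 0.989, -0.0]
contact_force: [-2.7, -2.6, 7.1]
gripper_width: 0.635
grasp_force: 37.9
```

Touching the mat. Releasing, backing up, then over to the blue jar.

>>> {"fn": "jog_arm", "kwargs": {"motion": [[0,0,0,0,0,0,75],[0,0,0,0,0,0,75],[0,0,0,0,0,0,75],[0,0,0,0,0,-20,75],[0,0,0,0,0,-70,75],[0,0,0,0,0,-120,75],[0,0,0,0,0,-170,75],[0,0,0,0,0,-200,75],[0,0,0,0,0,-200,75]]}}

```text
t: 31.05
eef_pos: [0.4666, 0.4438, 0.2521]
tool_rot: [0.002, 0.148, 0.989, 0.003]
contact_force: [-1.4, 0.1, -0.2]
gripper_width: 0.88
grasp_force: 0.0
```

```bash
python3 jar.py blue; python3 go.py .570 .286 .25 70
```

```text
[0.4652 0.4423 0.248 ] 31.15 0.8754372034285804
[355 177  13  34 169] [360.4675 193.3254] [0.7797 0.1644 0.09  ]
[ 239  185   27   49 1122] [251.861  208.9973] [0.5693 0.2878 0.09  ]
[230 225  28  27 503] [244.6978 238.6262] [0.5706 0.2875 0.09  ]
[[], [(array([328., 186.]), 0.73), (array([288., 153.]), 0.16)]]
[0.4648 0.4419 0.2463] 31.25 [-0.9 -0.2 -0.5]
[np.float64(-0.002), np.float64(-0.001), np.float64(0.052), np.float64(-146.2), np.float64(-118.3), np.float64(-3.6)]
```

>>> {"fn": "jog_arm", "kwargs": {"motion": [[0,0,0.05,-45,-37,0,75],[0,0,0.05,-90,-73,0,75],[0,0,0.05,-135,-109,0,75],[0,0,0.05,-146,-117,0,75],[0,0,0.05,-146,-117,0,75],[0,0,0.05,-146,-117,0,75]]}}

```text
t: 32.0
eef_pos: [0.5692, 0.2902, 0.2467]
tool_rot: [-0.001, 0.171, 0.985, 0.0]
contact_force: [0.4, -0.2, -0.3]
gripper_width: 0.882
grasp_force: 0.0
```

```bash
python3 jar.py blue;python3 go.py .570 .287 .09 70
```

```text
[0.5693 0.2901 0.247 ] 32.1 0.8745736587773598
[355 176  13  35 183] [360.3661 192.4973] [0.7822 0.1665 0.09  ]
[ 239  185   27   49 1124] [251.8336 209.0196] [0.5692 0.2878 0.09  ]
[[(array([359., 198.]), 0.18)], [(array([329., 189.]), 0.57)]]
[0.6685 0.1111 0.1571]
tip at expected z [0.7428 0.1428 0.107 ]
[0.5699 0.2894 0.2472] 32.2 [ 0.6 -0.1  0.3]
[np.float64(0.0), np.float64(-0.0), np.float64(0.005), np.float64(-1.0), np.float64(-2.3), np.float64(157.2)]
```

>>> {"fn": "jog_arm", "kwargs": {"motion": [[0,0,0,-1,-2,50,75],[0,0,0,-1,-2,100,75],[0,0,0,-1,-2,140,75],[0,0,0,-1,-2,157,75],[0,0,0,-1,-2,157,75],[0,0,0,-1,-2,157,40],[0,0,0,-1,-2,157,40],[0,0,0,-1,-2,157,40],[0,0,0,-1,-2,157,40]]}}

```text
t: 33.33
eef_pos: [0.5724, 0.2866, 0.0925]
tool_rot: [0.002, 0.173, 0.985, 0.001]
contact_force: [0.6, 1.0, 6.9]
gripper_width: 0.617
grasp_force: 37.3
```

>>> {"fn": "jog_arm", "kwargs": {"motion": [[0,0,0,0,0,-30,40],[0,0,0,0,0,-80,40],[0,0,0,0,0,-130,40],[0,0,0,0,0,-150,40],[0,0,0,0,0,-150,40]]}}

```text
t: 33.95
eef_pos: [0.5719, 0.2861, 0.2426]
tool_rot: [0.002, 0.173, 0.985, 0.001]
contact_force: [0.2, 0.0, -2.1]
gripper_width: 0.619
grasp_force: 37.2
```

```bash
python3 go.py .534 .420 .237 73; python3 - <<'E'
from m import *
for lo,hi in(((0,150,60),(8,255,255)),((170,150,60),(180,255,255))):
  for x in comps(t,lo,hi,80): print(x[0],x[1],onz(t,x[1],.05))
for x in comps(s,(0,150,60),(180,255,255),200): print("s",x[0],x[1],onz(s,x[1],.048))
print([(d["xy"],d["score"]) for d in bot.tip_of("jar_red",s)[:2]],[(d["xy"],onz(s,d["xy"],.003)) for d in bot.tip_of("jar_red",s)[:1]])
E
```

```text
[0.5719 0.2861 0.2426] 33.95 [ 0.2  0.  -2.1]
[np.float64(0.003), np.float64(0.003), np.float64(-0.05), np.float64(81.2), np.float64(113.0), np.float64(5.8)]
[157 278  29  24 330] [174.0394 289.2818] [0.4686 0.4381 0.05  ]
[249 158  16  15 141] [255.539  164.4468] [0.7311 0.2655 0.05  ]
s [529  43  31  26 535] [545.2168  53.6243] [2.4478 0.2953 0.048 ]
s [ 235  117   37   55 1067] [248.283  148.6542] [0.7903 0.5549 0.048 ]
s [194 141  20  34 414] [204.1643 156.9155] [0.6726 0.6023 0.048 ]
s [301 154  30  27 288] [310.8924 169.441 ] [0.8319 0.3551 0.048 ]
s [343 169  25  42 485] [356.0041 184.7237] [0.857  0.2286 0.048 ]
s [ 155  191   65   50 1413] [177.1854 216.7516] [0.4701 0.4244 0.048 ]
s [397 228  34  51 935] [410.3476 253.6043] [0.7312 0.0021 0.048 ]
s [211 259  44  27 549] [235.4372 273.4226] [0.4504 0.2015 0.048 ]
[([175.9, 228.8], 0.76), ([361.3, 192.5], 0.15)] [([175.9, 228.8], array([0.4714, 0.4424, 0.003 ]))]
```

>>> {"fn": "jog_arm", "kwargs": {"motion": [[0,0,-0.05,30,42,0,40],[0,0,-0.05,65,90,5,40],[0,0,-0.05,80,112,5,40],[0,0,-0.05,80,112,30,40],[0,0,-0.05,80,112,80,40],[0,0,-0.05,80,112,130,40],[0,0,-0.05,80,112,150,40],[0,0,-0.05,80,112,150,40],[0,0,-0.05,80,112,150,40]]}}

```text
t: 35.28
eef_pos: [0.5351, 0.4191, 0.0923]
tool_rot: [0.001, 0.148, 0.989, 0.001]
contact_force: [0.3, 0.7, -0.1]
gripper_width: 0.616
grasp_force: 37.2
```

```bash
python3 go.py .537 .419 .0505 73
```

```text
[0.5351 0.4191 0.0923] 35.275 [ 0.3  0.7 -0.1]
[np.float64(0.003), np.float64(0.002), np.float64(-0.0), np.float64(-1.7), np.float64(0.4), np.float64(41.8)]
```

>>> {"fn": "jog_arm", "kwargs": {"motion": [[0,0,0,-2,0,20,40],[0,0,0,-2,0,32,40],[0,0,0,-2,0,38,40],[0,0,0,-2,0,40,40],[0,0,0,-2,0,41,40],[0,0,0,-2,0,42,40]]}}

```text
t: 36.02
eef_pos: [0.5354, 0.4173, 0.0505]
tool_rot: [-0.0, 0.148, 0.989, -0.0]
contact_force: [-7.8, -5.9, 21.1]
gripper_width: 0.618
grasp_force: 39.1
```

>>> {"fn": "jog_arm", "kwargs": {"motion": [[0,0,0,0,0,-1,40],[0,0,0,0,0,-1,75],[0,0,0,0,0,-1,75],[0,0,0,0,0,-1,75],[0,0,0,0,0,-20,75],[0,0,0,0,0,-70,75],[0,0,0,0,0,-120,75],[0,0,0,0,0,-170,50],[0,0,0,0,0,-170,30],[0,0,0,0,0,-170,30]]}}

```text
t: 37.28
eef_pos: [0.5356, 0.4176, 0.2191]
tool_rot: [0.0, 0.148, 0.989, 0.0]
contact_force: [0.3, 0.3, -0.1]
gripper_width: 0.348
grasp_force: 0.0
```

```bash
python3 go.py .417 .2005 .2 86.8
```

```text
[0.5356 0.4176 0.2191] 37.275 [ 0.3  0.3 -0.1]
[np.float64(0.001), np.float64(0.0), np.float64(-0.241), np.float64(50.0), np.float64(-242.3), np.float64(18.9)]
```

>>> {"fn": "jog_arm", "kwargs": {"motion": [[0,0,-0.1,12,-60,0,30],[0,0,-0.2,25,-120,5,30],[0,0,-0.24,37,-180,10,30],[0,0,-0.24,50,-242,19,30],[0,0,-0.24,50,-242,19,30],[0,0,-0.24,50,-242,19,30],[0,0,-0.24,50,-242,19,30]]}}

```text
t: 38.15
eef_pos: [0.4178, 0.2023, 0.1993]
tool_rot: [0.0, 0.028, 1.0, 0.0]
contact_force: [0.3, -0.7, -0.2]
gripper_width: 0.353
grasp_force: 0.0
```

```bash
python3 go.py .417 .2007 .047 86.8; python3 - <<'E'
from m import *
a=s["pixels"][140:310,140:380]
b=t["pixels"][140:345,130:370]
cv2.imwrite("pics/c11.png",cv2.resize(np.hstack([a,b[:170]]),None,fx=1.65,fy=1.65,interpolation=cv2.INTER_CUBIC)[:,:,::-1])
E
```

```text
[0.4178 0.2023 0.1993] 38.15 [ 0.3 -0.7 -0.2]
[np.float64(0.001), np.float64(0.0), np.float64(0.0), np.float64(0.7), np.float64(-1.7), np.float64(152.3)]
```

View pics/c11.png

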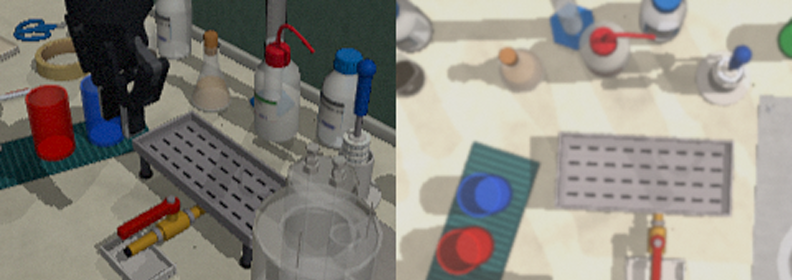

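Both jars stand upright on the mat (top crop 484,195 and 466,248), the brush is in its stand, and the lever still lies along the pipe. Gripping the lever.

>>> {"fn": "jog_arm", "kwargs": {"motion": [[0,0,0,1,-2,60,30],[0,0,0,1,-2,110,30],[0,0,0,1,-2,145,30],[0,0,0,1,-2,152,30],[0,0,0,1,-2,152,30],[0,0,0,1,-2,152,0],[0,0,0,1,-2,152,0],[0,0,0,1,-2,152,0],[0,0,0,1,-2,152,0]], "grip_force": 40}}

```text
t: 39.38
eef_pos: [0.4173, 0.2034, 0.049]
tool_rot: [0.002, 0.027, 1.0, 0.003]
contact_force: [-0.2, 10.7, -7.4]
gripper_width: 0.13
grasp_force: 42.9
```

```bash
python3 - <<'E'
from h import *
from go import row
np.set_printoptions(precision=4,suppress=True)
o,r=st();print(o["eef_pos"],r.as_matrix()[:,1],o["contact_force"],o["gripper_width"],o["grasp_force"])
H=np.array([.471,.1975]);v=o["eef_pos"][:2]-H;a0=np.degrees(np.arctan2(v[1],v[0]));rho=np.hypot(*v);print(a0,rho)
Y=np.degrees(np.arctan2(*r.as_matrix()[:2,1][::-1]))
for k in range(1,12):
    a=a0+(84.8-a0)*k/11
    p=H+rho*np.array([np.cos(np.radians(a)),np.sin(np.radians(a))])
    print([float(x) for x in row(o,r,[*p,o["eef_pos"][2]],Y+a-a0)])
E
```

```text
[0.4173 0.2034 0.049 ] [0.0543 0.9985 0.0066] [-0.1811 10.7188 -7.4348] 0.12990076740491557 42.931421399116516
173.69839299306184 0.053999462441565095
[0.007, 0.004, 0.141, -1.0, 7.5, 0.1]
[0.007, 0.003, 0.282, -3.0, 14.9, 0.1]
[0.007, 0.003, 0.423, -6.0, 21.9, 0.2]
[0.008, 0.002, 0.564, -10.0, 28.4, 0.2]
[0.008, 0.002, 0.705, -14.8, 34.2, 0.3]
[0.008, 0.001, 0.846, -20.4, 39.4, 0.3]
[0.008, 0.0, 0.987, -26.7, 43.6, 0.4]
[0.008, -0.0, 1.128, -33.5, 47.0, 0.4]
[0.008, -0.001, 1.269, -40.8, 49.4, 0.5]
[0.008, -0.001, 1.41, -48.3, 50.7, 0.5]
[0.008, -0.002, 1.552, -55.9, 51.0, 0.6]
```

>>> {"fn": "jog_arm", "kwargs": {"motion": [[0,0,0.141,-1,8,0,0],[0,0,0.282,-3,15.5,0,0],[0,0,0.423,-6,22.7,0,0],[0,0,0.564,-10,29.4,0,0],[0,0,0.705,-14.8,35.5,0,0],[0,0,0.846,-20.4,40.8,0,0],[0,0,0.987,-26.7,45.2,0,0],[0,0,1.128,-33.5,48.7,0,0],[0,0,1.269,-40.8,51.2,0,0],[0,0,1.41,-48.3,52.6,0,0]]}}

```text
t: 40.62
eef_pos: [0.4648, 0.2527, 0.0488]
tool_rot: [-0.003, 0.67, 0.742, 0.001]
contact_force: [-8.4, 7.7, 6.0]
gripper_width: 0.126
grasp_force: 44.6
```

```bash
python3 - <<'E'
from h import *
from go import row
np.set_printoptions(precision=4,suppress=True)
o,r=st();print(o["eef_pos"],r.as_matrix()[:,1],o["contact_force"],o["gripper_width"],o["grasp_force"])
Y=np.degrees(np.arctan2(*r.as_matrix()[:2,1][::-1]));print(Y)
for a in(86.8,85,83.8):
    p=np.array([.471,.1975])+.054*np.array([np.cos(np.radians(a)),np.sin(np.radians(a))])
    print([float(x) for x in row(o,r,[*p,o["eef_pos"][2]],a-90)])
E
```

```text
[0.4648 0.2527 0.0488] [ 0.9948  0.1022 -0.0031] [-8.4002  7.6812  5.9743] 0.1260604426286054 44.62118625640869
5.86506322922943
[-0.004, -0.005, 0.158, -2.3, 9.0, -0.0]
[-0.004, -0.005, 0.19, -2.5, 10.7, -0.0]
[-0.004, -0.005, 0.211, -2.8, 11.8, -0.1]
```

>>> {"fn": "jog_arm", "kwargs": {"motion": [[0,0,0.06,-1,4,0,0],[0,0,0.12,-2,7,0,0],[0,0,0.17,-2.5,10,0,0],[0,0,0.19,-2.5,11,0,0],[0,0,0.19,-2.5,11,0,0]]}}

```text
t: 41.25
eef_pos: [0.4737, 0.2528, 0.0487]
tool_rot: [-0.005, 0.735, 0.678, -0.001]
contact_force: [-14.6, 9.5, 9.9]
gripper_width: 0.128
grasp_force: 45.2
```

>>> {"fn": "jog_arm", "kwargs": {"motion": [[0,0,0,0,0,0,30],[0,0,0,0,0,0,30],[0,0,0,0,0,-5,30],[0,0,0,0,0,-60,30],[0,0,0,0,0,-120,30],[0,0,0,0,0,-180,30],[0,0,0,60,60,-200,30],[0,0,0,120,120,-200,30],[0,0,0,120,170,-200,30],[0,0,0,120,170,-200,30]]}}

```text
t: 42.5
eef_pos: [0.6607, 0.3524, 0.2471]
tool_rot: [0.001, 0.737, 0.676, 0.0]
contact_force: [-0.7, -0.1, -0.7]
gripper_width: 0.35
grasp_force: 0.0
```

```bash
python3 - <<'E'
from m import *
o,r=st();print(o["eef_pos"],r.as_matrix())
for x in comps(t,(172,150,80),(180,255,255),60)+comps(t,(0,150,80),(6,255,255),60): print(x[0],x[1],x[2])
print([np.round(onz(s,d["xy"],.061),4) for d in bot.tip_of("lever_grip",s)[:2]],[np.round(onz(t,d["xy"],.061),4) for d in bot.tip_of("lever_grip",t)[:2]])
for p in (s,):
  m=cv2.inRange(hsv(p),(0,150,60),(8,255,255))|cv2.inRange(hsv(p),(172,150,60),(180,255,255))
  ys,xs=np.nonzero(m[235:290,205:260]);pts=np.array([onz(p,(x+205,y+235),.061)[:2] for x,y in zip(xs,ys)])
  d=pts-pts.mean(0);w,v=np.linalg.eigh(d.T@d);print(pts.mean(0),np.degrees(np.arctan2(v[1,1],v[0,1])))
cv2.imwrite("pics/c12.png",cv2.resize(np.hstack([s["pixels"][140:310,140:380],t["pixels"][150:320,130:370]]),None,fx=1.65,fy=1.65,interpolation=cv2.INTER_CUBIC)[:,:,::-1])
E
```

```text
[0.6606 0.3515 0.2467] [[ 0.0876  0.9962  0.0014]
 [ 0.9962 -0.0876 -0.0016]
 [-0.0014  0.0015 -1.    ]]
[249 157  15  15 113] [255.2389 164.2743] ((256.0, 164.0), (14.0, 14.0), 0.0)
[256 283  36   7 121] [272.0744 285.562 ] ((273.54656982421875, 286.3984680175781), (5.963355541229248, 35.047210693359375), 88.09085083007812)
[array([0.4654, 0.2517, 0.061 ])] [array([0.4716, 0.2566, 0.061 ])]
[0.4714 0.2295] 83.65291393876018
```

View pics/c12.png

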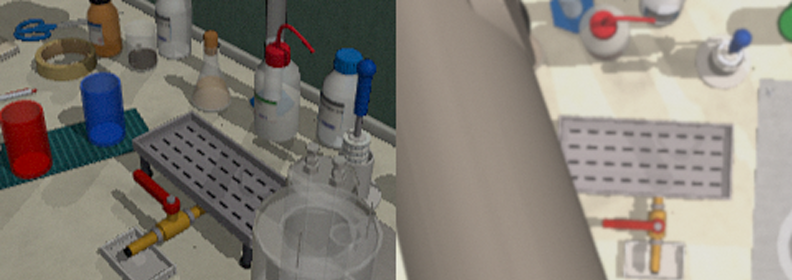

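The scene picture shows the red jar at a new place, crop (26,140), so it has been knocked. I'll move the arm away to measure it and the lever.

>>> {"fn": "jog_arm", "kwargs": {"motion": [[0,0,0,-50,0,-30,40],[0,0,0,-110,0,-50,40],[0,0,0,-170,-5,-50,50],[0,0,0,-230,-10,-50,60],[0,0,0,-290,-12,-50,70],[0,0,0,-322,-12,-50,75],[0,0,0,-322,-12,-50,75]]}}

```text
t: 43.58
eef_pos: [0.6169, 0.0285, 0.2983]
tool_rot: [0.0, 0.739, 0.674, 0.0]
contact_force: [0.8, 0.4, -0.9]
gripper_width: 0.879
grasp_force: 0.0
```

```bash
cat > fin.py <<'E'
from m import *
o,r=st();print(o["eef_pos"],o["t"])
def pca(p,m,z):
  ys,xs=np.nonzero(m);pts=np.array([onz(p,(x,y),z)[:2] for x,y in zip(xs,ys)])
  d=pts-pts.mean(0);w,v=np.linalg.eigh(d.T@d);return pts.mean(0),np.degrees(np.arctan2(v[1,1],v[0,1]))%180
def red(p): return cv2.inRange(hsv(p),(0,140,60),(10,255,255))|cv2.inRange(hsv(p),(168,140,60),(180,255,255))
m=red(t);m[:275]=0;m[310:]=0;m[:,:245]=0;m[:,300:]=0;print("lever top",pca(t,m,.064))
m=red(s);m[:235]=0;m[290:]=0;m[:,:200]=0;m[:,262:]=0;print("lever scene",pca(s,m,.064))
for x in comps(t,(80,60,20),(100,255,255),300): print("mat",x[1],x[2],onz(t,x[2][0],.003))
for n in "jar_red","jar_blue":
  for p in(s,t): print(n,[(np.round(onz(p,d["xy"],.003),4),round(d["score"],2)) for d in bot.tip_of(n,p)[:2]])
E
python3 fin.py; python3 - <<'E'
from m import *
a=cv2.resize(s["pixels"][160:290,60:260],None,fx=1.95,fy=1.95);b=cv2.resize(t["pixels"][215:345,115:315],None,fx=1.95,fy=1.95)
cv2.imwrite("pics/c13.png",np.hstack([a,b])[:,:,::-1])
E
```

```text
[0.6176 0.0332 0.2977] 43.675
lever top (array([0.4731, 0.2304]), np.float64(87.1592800275044))
lever scene (array([0.4693, 0.2259]), np.float64(83.37623256467221))
mat [184.8866 269.2805] ((183.4606170654297, 270.9996643066406), (40.610355377197266, 80.27454376220703), 18.886085510253906) [0.5042 0.4283 0.003 ]
jar_red [(array([0.4286, 0.4333, 0.003 ]), 0.86)]
jar_red [(array([0.4152, 0.4379, 0.003 ]), 0.95), (array([0.7252, 0.2556, 0.003 ]), 0.5)]
jar_blue [(array([0.5337, 0.4225, 0.003 ]), 0.85), (array([0.7303, 0.0046, 0.003 ]), 0.74)]
jar_blue [(array([ 0.7442, -0.0013,  0.003 ]), 0.85), (array([0.5341, 0.4195, 0.003 ]), 0.55)]
```

View pics/c13.png

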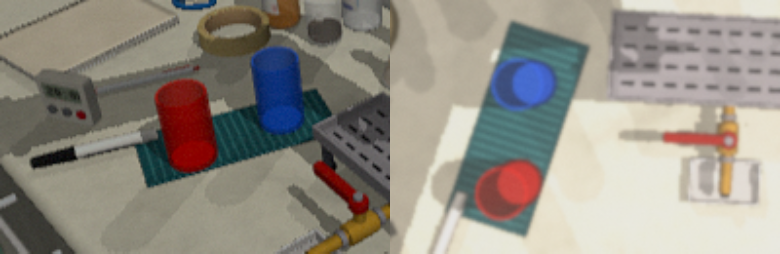

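The red jar stands upright on the mat, but close to its long edge: about (0.422, 0.436), with roughly 3 mm of margin. The lever measures 87°, so it is closed. I'll re-centre the red jar.

```bash
python3 - <<'E'
from m import *
from go import row
for p,(y0,y1,x0,x1) in((t,(280,345,130,220)),(s,(190,255,120,185))):
    m=cv2.inRange(hsv(p),(0,140,50),(10,255,255))|cv2.inRange(hsv(p),(168,140,50),(180,255,255))
    k=np.zeros_like(m);k[y0:y1,x0:x1]=m[y0:y1,x0:x1]
    x,y,w,h=cv2.boundingRect(k);print((x,y,w,h),onz(p,(x+w/2,y+h/2),.048))
o,r=st();print(row(o,r,[.422,.436,.25],73))
E
```

```text
(159, 298, 33, 29) [0.4206 0.4352 0.048 ]
(139, 194, 33, 55) [0.4273 0.4426 0.048 ]
[np.float64(-0.0), np.float64(-0.0), np.float64(-1.359), np.float64(384.7), np.float64(-230.0), np.float64(47.2)]
```

>>> {"fn": "jog_arm", "kwargs": {"motion": [[0,0,-0.17,50,-29,0,75],[0,0,-0.34,100,-58,0,75],[0,0,-0.51,150,-88,10,75],[0,0,-0.68,200,-118,20,75],[0,0,-0.85,250,-148,30,75],[0,0,-1.02,300,-178,40,75],[0,0,-1.19,350,-208,47,75],[0,0,-1.36,387,-230,47,75],[0,0,-1.36,387,-230,47,75],[0,0,-1.36,387,-230,47,75]]}}

```text
t: 45.32
eef_pos: [0.4231, 0.4371, 0.2501]
tool_rot: [0.0, 0.149, 0.989, -0.0]
contact_force: [0.6, -1.4, 0.2]
gripper_width: 0.878
grasp_force: 0.0
```

```bash
python3 go.py .423 .438 .052 73; python3 - <<'E'
from m import *
print([(np.round(onz(s,d["xy"],.003),4),round(d["score"],2)) for d in bot.tip_of("jar_red",s)[:1]])
E
```

```text
[0.4231 0.4371 0.2501] 45.325 [ 0.6 -1.4  0.2]
[np.float64(-0.001), np.float64(0.0), np.float64(-0.002), np.float64(0.4), np.float64(1.0), np.float64(198.1)]
[(array([0.4266, 0.4366, 0.003 ]), 0.57)]
```

>>> {"fn": "jog_arm", "kwargs": {"motion": [[0,0,0,0,1,60,75],[0,0,0,0,1,120,75],[0,0,0,0,1,170,75],[0,0,0,0,1,196,75],[0,0,0,0,1,196,75],[0,0,0,0,1,196,40],[0,0,0,0,1,196,40],[0,0,0,0,1,196,40],[0,0,0,0,1,196,40]], "grip_force": 35}}

```text
t: 46.6
eef_pos: [0.4239, 0.4393, 0.0561]
tool_rot: [0.001, 0.148, 0.989, 0.001]
contact_force: [-0.3, -2.2, 7.2]
gripper_width: 0.64
grasp_force: 36.7
```

>>> {"fn": "jog_arm", "kwargs": {"motion": [[0,0,0,0,0,-6,40],[0,0,0,0,0,-12,40],[0,0,0,0,0,-12,40]]}}

```text
t: 46.98
eef_pos: [0.4231, 0.4393, 0.067]
tool_rot: [0.0, 0.148, 0.989, 0.001]
contact_force: [-0.2, -0.3, -0.7]
gripper_width: 0.637
grasp_force: 36.9
```

```bash
python3 go.py .44 .448 .066 73
```

```text
[0.4231 0.4393 0.067 ] 46.975 [-0.2 -0.3 -0.7]
[np.float64(0.001), np.float64(0.0), np.float64(0.0), np.float64(-13.6), np.float64(13.3), np.float64(1.1)]
```

Held. Shifting it to the mat's centre line and setting it down 11 mm.

>>> {"fn": "jog_arm", "kwargs": {"motion": [[0,0,0,-7,7,0,40],[0,0,0,-14,13,0,40],[0,0,0,-14,13,0,40],[0,0,0,-14,13,5,40],[0,0,0,-14,13,9,40],[0,0,0,-14,13,11,40],[0,0,0,-14,13,11.5,40],[0,0,0,-14,13,11.5,40]]}}

```text
t: 47.98
eef_pos: [0.4402, 0.4467, 0.0561]
tool_rot: [-0.0, 0.148, 0.989, -0.0]
contact_force: [-2.6, -3.3, 12.0]
gripper_width: 0.636
grasp_force: 37.8
```

>>> {"fn": "jog_arm", "kwargs": {"motion": [[0,0,0,0,0,0,75],[0,0,0,0,0,0,75],[0,0,0,0,0,0,75],[0,0,0,0,0,-20,75],[0,0,0,0,0,-70,75],[0,0,0,0,0,-120,75],[0,0,0,0,0,-170,75],[0,0,0,0,0,-220,75],[0,0,0,0,0,-240,75],[0,0,0,0,0,-240,75]]}}

```text
t: 49.22
eef_pos: [0.4408, 0.4477, 0.298]
tool_rot: [0.001, 0.148, 0.989, 0.002]
contact_force: [0.0, -0.4, -0.6]
gripper_width: 0.88
grasp_force: 0.0
```

>>> {"fn": "jog_arm", "kwargs": {"motion": [[0,0,0,-50,-60,0,75],[0,0,0,-90,-120,0,75],[0,0,0,-120,-180,0,75],[0,0,0,-140,-240,0,75],[0,0,0,-160,-300,0,75],[0,0,0,-180,-350,0,75],[0,0,0,-200,-400,0,75],[0,0,0,-200,-400,0,75],[0,0,0,-200,-400,0,75]]}}

```text
t: 50.35
eef_pos: [0.5138, 0.0056, 0.2941]
tool_rot: [-0.001, 0.149, 0.989, -0.0]
contact_force: [0.2, 0.8, 0.5]
gripper_width: 0.879
grasp_force: 0.0
```

```bash
python3 fin.py; python3 - <<'E'
from m import *
a=cv2.resize(s["pixels"][130:310,60:400],None,fx=1.15,fy=1.15);b=cv2.resize(t["pixels"][140:320,125:465],None,fx=1.15,fy=1.15)
cv2.imwrite("pics/c14.png",np.hstack([a,b])[:,:,::-1])
E
```

```text
[0.514  0.0081 0.2942] 50.45
lever top (array([0.4728, 0.2309]), np.float64(85.79146033703933))
lever scene (array([0.4689, 0.226 ]), np.float64(83.29519077770637))
mat [194.3377 241.9838] ((191.85400390625, 245.40142822265625), (39.81306076049805, 27.510316848754883), 19.98310661315918) [0.5602 0.4101 0.003 ]
mat [178.2374 299.8865] ((174.6999969482422, 298.4000244140625), (39.528465270996094, 63.561771392822266), 18.434947967529297) [0.4451 0.447  0.003 ]
jar_red [(array([0.4366, 0.4413, 0.003 ]), 0.68)]
jar_red [(array([0.4383, 0.4535, 0.003 ]), 0.86)]
jar_blue [(array([ 0.7284, -0.0012,  0.003 ]), 0.92), (array([0.5325, 0.4317, 0.003 ]), 0.83)]
jar_blue [(array([0.5334, 0.4151, 0.003 ]), 0.68), (array([0.7431, 0.0008, 0.003 ]), 0.58)]
```

View pics/c14.png

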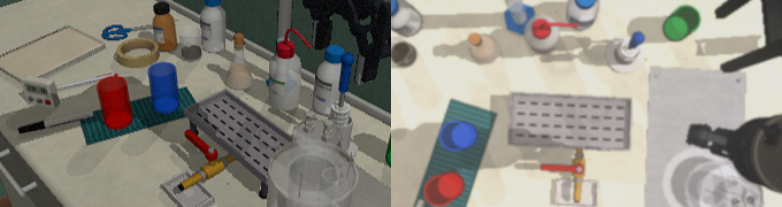

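Both jars are upright on the mat, the brush is in its stand, and the lever lies across the pipe (closed). The bystanders are where they were and the gripper is clear of everything.

```bash
python3 -c "
from station import bot
print(bot.hand_in())"
```

```text
the job is handed in; nothing more can be done
None
```

The job is handed in at about 50 s: valve opened, blue then red jar scrubbed (no yellow jar was present), brush back in its stand, both jars upright on the mat (red re-centred after it was knocked), and valve closed; the hand-in returned no score.

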